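Air the culture dish and fill the incubation tray

TASK

Air the steamed-up culture dish in the one-stud pocket of the blue tray: raise its lid by one edge so that this edge just comes clear of the dish while the opposite edge stays down on it, hold it like that for about a second, then set it back flat and centred and let go. Then fill the tray in order with the two closed dishes that stand about the bench, either one flat into the two-stud pocket first, then the other into the three-stud pocket. Leave the culture dish in its pocket, never take its lid right off, and do not push or tip the bottles.

Things in the scene. Friction and masses are not known exactly. Their poses are not given: they have to be found in the camera images.
- tray: blue incubation tray, a fixed plate 96 x 290 mm on four rubber feet, its top face 22 mm above the bench (end lips 28 mm); a bench cable may run under it; origin at the centre of its foot on the bench, its y axis along the row of three round pockets 88 mm apart, its -x side carries 1, 2 and 3 small white studs beside the pockets, nearest the robot (tray yaw -0.35 to 0.15 rad). Each pocket is 59 mm wide and 4 mm deep, its floor 18 mm above the bench
- pocket1 (a point): centre of the floor of the one-stud pocket (tray +y end); the culture dish stands in it
- pocket2 (a point): centre of the floor of the two-stud pocket (middle), empty at the start
- pocket3 (a point): centre of the floor of the three-stud pocket (tray -y end), empty at the start
- dish_rim (a point): centre of the top rim of the culture dish: round clear dish, 54 mm across outside, 13 mm high, pale tan agar in it, loose in the pocket with 2.5 mm play all round; its rim stands 31 mm above the bench
- lid_mid (a point): centre (half-way up) of the culture dish's loose clear lid with a red ring on top: 64 mm across outside, 10 mm high, 2 mm walls, z axis up; it lies on the dish rim with 3 mm play all round, its skirt reaching 8 mm down past the rim, so the lid spans heights 23 to 33 mm above the bench and can be gripped across its 64 mm. 25 g. Turned about the far rim by about 0.25 rad its raised skirt edge stands some 6 mm over the dish rim; the skirt binds beyond about 0.35 rad
- dish_1_mid (a point): centre (half-way up) of a closed one-piece petri dish, 60 mm across at the lid (5 to 16 mm above its underside), 54 mm across at its foot, 16 mm high, blue ring on top; loose, about 30 g; grip across its 60 mm. In a pocket its foot has 2.5 mm play and the wide part stands 1 mm over the tray's top
- dish_2_mid (a point): the second closed petri dish, alike in size and handling to the first
- bottle_tall: free-standing closed 59 mm wide, 108 mm tall bottle, upright, with a blue cap; origin at the centre of its underside; not to be disturbed
- bottle_small: free-standing closed 47 mm wide, 88 mm tall bottle, upright, with a blue cap; origin at the centre of its underside; not to be disturbed
- flask (a point): point on the bench under the axis of a big fixed conical flask with yellow medium, 195 mm wide at its foot (50 mm up), 170 mm at 130 mm and narrowing to 70 mm at its mouth, 320 mm up: keep the arm round it
Things that resemble listed ones, but are neither listed nor needed, are in the scene too. What is shaped like the part that bears dish_2_mid but turquoise is not meant. Leave any purple or turquoise look-alike of the part that bears lid_mid alone.

How it is judged:
By the outcome, as a careful person would: the job done as asked, in the order asked, and still so for the second after the job is handed in, with the robot touching nothing.
It also fails if it takes over 72 s, if anything falls off the work surface, if the arm or the gripper's body presses on something with over 40 N, if the wrist force passes 120 N, or if a joint passes its speed limit or range.

ROBOT

A 6-joint arm with a two-finger parallel gripper is mounted at the origin on the work surface; the furniture and walls round the work are solid. World frame = base frame: x ahead of the robot, y to its left, z up, the work surface at z = 0. Lengths are in m, angles in rad, forces in N, time in s.
With the tool pointing down it reaches from about 0.3 to 0.75 m from the base axis. Payload 8.5 kg.
Tool frame: the origin (TCP) lies midway between the tips of the shut fingers; the grasp point (between the pads) lies 19 mm behind it; z points along the fingers, y is the direction in which the jaws open and shut (so a half turn about z gives the same grasp; the last joint's range is limited). The gripper opens to 88 mm and grips with 3 to 60 N. Pads are 18 mm wide; open, the fingers measure 123 mm over their backs; the gripper's body (75 mm by 187 mm) begins 45 mm behind the grasp point.
Start: joints at [-1.318, 0.381, 1.297, -0, 1.464, -0.215], TCP at [0.248, -0.491, 0.239] pointing down, gripper open.
Joint ranges: [-3.11, 3.11], [-0.89, 2.33], [0.22, 2.48], [-1.42, 4.56], [0.17, 2.85], [-2.88, 2.88]. Speed limits (rad/s): [2.39, 2.39, 3.14, 3.14, 3.14, 3.14].

INTERFACE

Orientations are given as a unit quaternion [w, x, y, z].
In Python, from station import r, viewer gives the robot as it stands.
- The arm moves only by the tool servo_tool, never from a script. Its argument "commands" is a list of rows, each a list of 7 numbers: the shift along the tool's x, y, z each as a share of 250 mm, from -1 to 1, then the turn, a rotation vector about the tool's x, y, z each as a share of 90 degrees, from -1 to 1, then the opening in per cent of the stroke, from 0 (shut) to 100 (fully open). A call has 1 to 20 rows; each row is the pose to reach, as a shift and turn from the pose measured when the call began, along the tool's axes at that moment; what a row does not reach only later rows make up. A row lasts 1/12 s, in which the tool goes at most 41.7 mm and 7.16 degrees, less where a joint would pass 70% of its speed; a pose out of reach is approached as far as the arm can. A call with a number of a shift or a turn outside -1 to 1 is refused whole. A call with a gripper value outside its range is refused whole. The fingers move at their own pace and stop on an object; "grip_force" is the grip in N (left out, the last holds). Time passes only in rows, so rows that repeat a pose let the fingers close. It gives the time, the measured TCP pose, the force and the opening at its end, in the units of the state.
- r.state(): the state, without advancing time (a new reading comes with each control period).
- viewer.camera(name): name is "scene" or "top"; returns the picture (400x640x3 uint8, blue, green, red); there is no depth.
- viewer.camera_info(name): a dict with "fx", "fy", "cx", "cy" (pixels), "k1" (the pictures are not rectified: a ray, as slopes to the right and down, at radius r is drawn at 1 + k1 r^2 times it, then the intrinsics apply), "rvec" (rotation vector, rad) and "tvec" (3), from world to camera coordinates, as OpenCV has them. Camera axes: x right, y down, z forward; pixel columns grow to the right and rows downward; lengths in m; the calibration is good to about 2 mm. A picture is of the moment at which its call begins. camera_info takes no time and is no camera call.
- r.finish_job(): hands the job in, once; it reports no verdict.
Trained networks look in the newest picture that a camera, given by its name, has taken for a name from the list of things; names that differ only in an ending like _2 or _b are one class to them, and where a whole thing is asked for, a point or a joint stands for the part that bears it (a point fixed in the world has none). Each returns a list of dicts, best first, with "score" (0 to 1); they miss things now and then, are a little off and sometimes report something else, mostly with a low value. They report only what shows in the picture. A call takes as long as a camera call. They do not tell look-alikes from the thing itself.
- viewer.silhouettes(target, camera): "pixels" (400x640 bool, what is visible of it) and "bbox" ([centre column, centre row, width, height] in pixels, round what is visible of it).
- viewer.mark_of(target, camera): "uv" ([column, row] in pixels: a listed point, or the origin of a listed thing).
The state is a dict: "time": time; "joint_pos": joint angles; "qvel": joint speeds; "tau": joint torques, N m; "eef_pos": TCP position; "tcp_rot": TCP orientation; "force": force on the tool from outside, world axes, zero at the start; "moment": the same for the moment, N m; "finger_gap": opening from 0.0 (shut) to 1.0 (fully open).
Only numpy, scipy, OpenCV 4.12 (cv2) and the standard library are available. Lean on these libraries where they do the work, as an engineer would, in place of code of your own. Each camera call takes 0.05 s, during which the arm holds its last target.

## Working session

There is one attempt and no reset: what is moved stays moved. The work goes in short steps, Python scripts to look and compute and a tool call to move; the robot and the scene stay as the last step left them, time stands still between calls to the robot, and variables do not carry over. Pictures are saved under pics/ and viewed, and the job is handed in when it is done.

Besides the shell and the picture viewer there is one more tool, called after ">>>" in YAML: its name, and indented under it one key for each argument. servo_tool: Moves the arm, as the interface text tells. Its arguments: {"type":"object","properties":{"commands":{"type":"array"},"grip_force":{"type":"number"}},"required":["commands"]}

```bash
ls; mkdir -p pics
python3 - <<'E'
from station import r, viewer
import cv2
s=r.state(); print({k:s[k] for k in('time','eef_pos','tcp_rot','finger_gap','force')})
for c in('scene','top'):
    cv2.imwrite(f'pics/{c}0.png',viewer.camera(c)); print(c,viewer.camera_info(c))
E
```

```text
pics
{'time': 0.0, 'eef_pos': array([ 0.24795746, -0.49063107,  0.23815459]), 'tcp_rot': array([-7.03711994e-04,  9.72765993e-01,  2.31788324e-01, -7.27090971e-06]), 'finger_gap': 0.999194484838044, 'force': array([-0.73257605,  0.14476003, -0.25074401])}
scene {'fx': 405.00680580181586, 'fy': 405.00680580181586, 'cx': 316.5925077470252, 'cy': 196.9074350636954, 'k1': 0.010627050615673005, 'rvec': array([ 1.17321928, -2.00748715,  1.22665391]), 'tvec': array([0.35986509, 0.19965165, 0.76233127])}
top {'fx': 386.7381702456436, 'fy': 386.7381702456436, 'cx': 319.3994656060068, 'cy': 200.93584353125073, 'k1': -0.0362212288725241, 'rvec': array([ 2.12112909, -2.14173768,  0.14787756]), 'tvec': array([0.17324672, 0.43170168, 0.99729213])}
```

View pics/scene0.png

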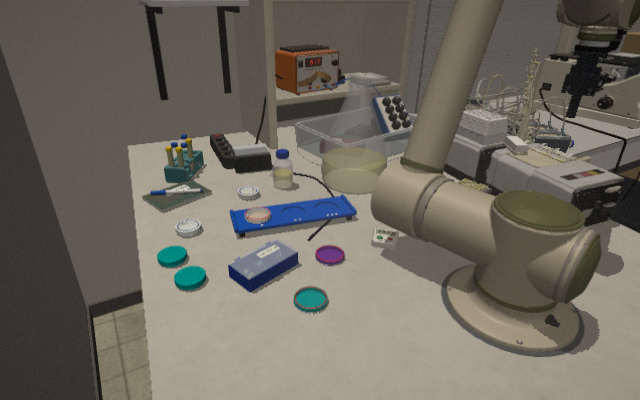

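View pics/top0.png

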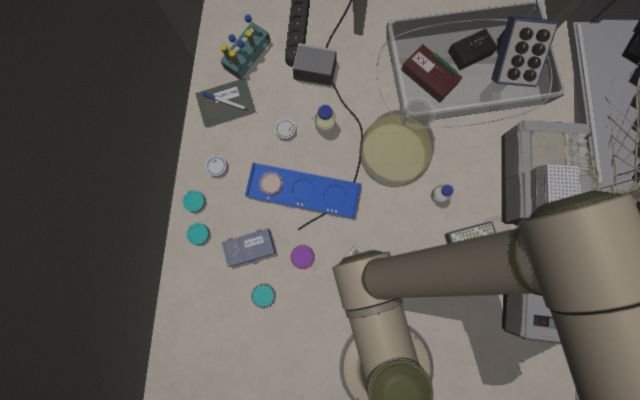

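The dishes are at top (286,129) and (217,167), and the culture dish is at (271,184) in the tray. The look-alikes are turquoise at (194,202), (198,234) and (263,295), and purple at (302,257). The bottles are at (325,118) and (444,193).

```bash
cat > h.py <<'E'
import numpy as np, cv2
from station import r, viewer
def ray(c,uv):
    i=viewer.camera_info(c); x=np.array([(uv[0]-i['cx'])/i['fx'],(uv[1]-i['cy'])/i['fy']]); y=x.copy()
    for _ in range(20): y=x/(1+i['k1']*(y@y))
    R=cv2.Rodrigues(i['rvec'])[0]; t=i['tvec']
    return -R.T@t, R.T@np.array([y[0],y[1],1.])
def at(c,uv,z):
    o,d=ray(c,uv); return (o+d*(z-o[2])/d[2])
def proj(c,P):
    i=viewer.camera_info(c); R=cv2.Rodrigues(i['rvec'])[0]; p=R@np.asarray(P,float)+i['tvec']; y=p[:2]/p[2]; y=y*(1+i['k1']*(y@y))
    return np.array([y[0]*i['fx']+i['cx'],y[1]*i['fy']+i['cy']])
def two(u1,u2):
    (o1,d1),(o2,d2)=ray('top',u1),ray('scene',u2)
    d1=d1/np.linalg.norm(d1);d2=d2/np.linalg.norm(d2)
    A=np.stack([d1,-d2],1); s=np.linalg.lstsq(A,o2-o1,rcond=None)[0]
    a=o1+d1*s[0];b=o2+d2*s[1]; return (a+b)/2,np.linalg.norm(a-b)
def crop(c,img,cx,cy,w,h,name,f=6):
    cx,cy=int(cx),int(cy); k=img[max(0,cy-h//2):cy+h//2,max(0,cx-w//2):cx+w//2]
    cv2.imwrite('pics/'+name,cv2.resize(k,None,fx=f,fy=f,interpolation=cv2.INTER_CUBIC))
E
python3 - <<'E'
from h import *
np.set_printoptions(precision=4,suppress=True)
print('cams',ray('top',(320,200))[0],ray('scene',(320,200))[0])
Z=dict(tray=0,pocket1=.018,pocket2=.018,pocket3=.018,dish_rim=.031,lid_mid=.028,dish_1_mid=.008,bottle_tall=0,bottle_small=0,flask=0)
for c in('top','scene'):
    im=viewer.camera(c)
    for n,z in Z.items():
        for m in viewer.mark_of(n,c)[:4]:
            if m['score']>.2: print(c,n,round(m['score'],2),np.array(m['uv']),at(c,m['uv'],z)[:2])
    if c=='top':
        crop(c,im,305,190,130,90,'t_tray.png'); crop(c,im,260,150,130,90,'t_d.png')
    else: crop(c,im,290,215,130,70,'s_tray.png')
print(r.state()['time'])
E
```

```text
cams [0.2721 0.1511 1.0555] [-0.3215  0.6094  0.5251]
top tray 0.93 [303.4 192.9] [0.462  0.2139]
top pocket1 0.87 [302.5 188.1] [0.4722 0.2153]
top pocket1 0.83 [333.8 195.4] [0.4509 0.1301]
top pocket1 0.8 [270.1 184.8] [0.4824 0.3043]
top pocket1 0.59 [215.  166.4] [0.5365 0.4587]
top pocket2 0.87 [302.5 188.1] [0.4722 0.2153]
top pocket2 0.83 [333.8 195.4] [0.4509 0.1301]
top pocket2 0.8 [270.1 184.8] [0.4824 0.3043]
top pocket2 0.59 [215.  166.4] [0.5365 0.4587]
top pocket3 0.87 [302.5 188.1] [0.4722 0.2153]
top pocket3 0.83 [333.8 195.4] [0.4509 0.1301]
top pocket3 0.8 [270.1 184.8] [0.4824 0.3043]
top pocket3 0.59 [215.  166.4] [0.5365 0.4587]
top lid_mid 0.95 [258.2 294.4] [0.1897 0.3308]
top lid_mid 0.92 [269.6 183.4] [0.4843 0.3042]
top lid_mid 0.65 [302.9 258.1] [0.2826 0.2139]
top dish_1_mid 0.81 [282.2 128.8] [0.646  0.2734]
top dish_1_mid 0.63 [436.6 196.6] [ 0.4461 -0.1518]
top bottle_tall 0.87 [325.4 126.7] [0.6532 0.1508]
top bottle_small 0.73 [437.1 194.2] [ 0.4542 -0.1559]
scene pocket1 0.93 [291.2 211.9] [0.4736 0.2167]
scene pocket1 0.92 [326.  205.1] [0.4624 0.1212]
scene pocket1 0.76 [259.4 219.6] [0.4767 0.3014]
scene pocket2 0.93 [291.2 211.9] [0.4736 0.2167]
scene pocket2 0.92 [326.  205.1] [0.4624 0.1212]
scene pocket2 0.76 [259.4 219.6] [0.4767 0.3014]
scene pocket3 0.93 [291.2 211.9] [0.4736 0.2167]
scene pocket3 0.92 [326.  205.1] [0.4624 0.1212]
scene pocket3 0.76 [259.4 219.6] [0.4767 0.3014]
scene lid_mid 0.93 [329.6 258.4] [0.2489 0.2417]
scene lid_mid 0.92 [311.5 297.8] [0.164  0.3319]
scene lid_mid 0.72 [256.  214.9] [0.4854 0.3061]
scene dish_1_mid 0.77 [246.5 193.2] [0.642  0.2711]
scene bottle_tall 0.66 [281.5 181.8] [0.6779 0.1466]
1.2
```

View pics/t_tray.png

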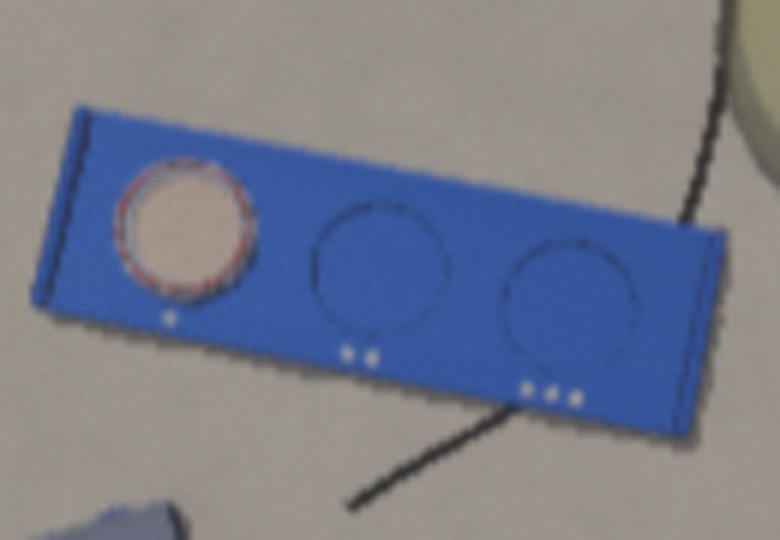

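View pics/t_d.png

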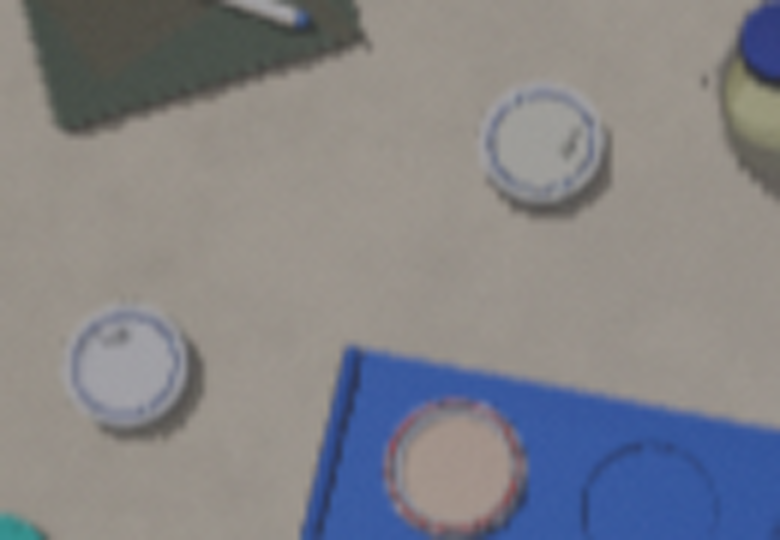

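View pics/s_tray.png

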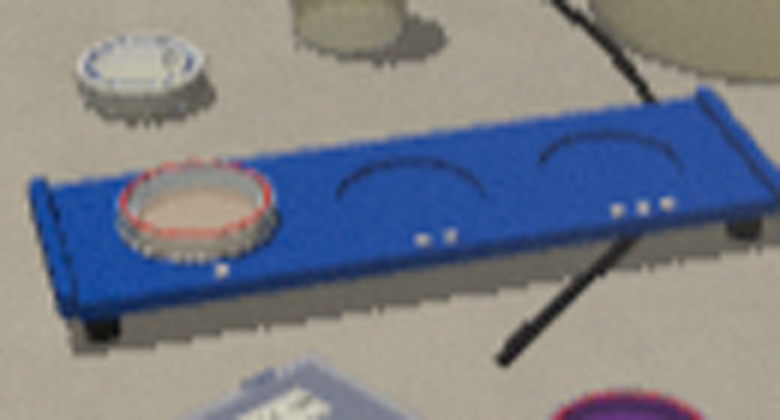

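```bash
cat > fit.py <<'E'
from h import *
from scipy.optimize import least_squares, minimize
np.set_printoptions(precision=4,suppress=True)
def blue(im):
    hsv=cv2.cvtColor(im,cv2.COLOR_BGR2HSV)
    return cv2.inRange(hsv,(105,150,50),(125,255,255))
def circ(P):
    f=lambda p:np.hypot(P[:,0]-p[0],P[:,1]-p[1])-p[2]
    s=least_squares(f,[*P.mean(0),.03],loss='soft_l1',f_scale=.001); return s.x,np.abs(f(s.x)).mean()
def traymask(c,p):
    x,y,a=p; R=np.array([[np.cos(a),-np.sin(a)],[np.sin(a),np.cos(a)]])
    m=np.zeros((1600,2560),np.uint8)
    def hull(x0,x1,y0,y1,z0,z1):
        Q=[proj(c,[*(R@[i,j]+[x,y]),k]) for i in(x0,x1) for j in(y0,y1) for k in(z0,z1)]
        cv2.fillConvexPoly(m,cv2.convexHull(((np.array(Q)+.5)*4*16).astype(np.int32)),255,shift=4)
    hull(-.048,.048,-.145,.145,.012,.022); hull(-.048,.048,.139,.145,.012,.028); hull(-.048,.048,-.145,-.139,.012,.028)
    return cv2.resize(m,(640,400),interpolation=cv2.INTER_AREA)/255.
def tray(c,im,p0):
    b=blue(im); n,l,st,ce=cv2.connectedComponentsWithStats(b); u=proj(c,[*p0[:2],.022])
    k=max(range(1,n),key=lambda i:st[i,4]-20*np.hypot(*(ce[i]-u)))
    h,_=cv2.findContours((l==k).astype(np.uint8),cv2.RETR_EXTERNAL,cv2.CHAIN_APPROX_NONE)
    b=np.zeros_like(b); cv2.drawContours(b,h,-1,255,-1); b=cv2.morphologyEx(b,cv2.MORPH_CLOSE,np.ones((9,9)))
    f=lambda p:np.abs(traymask(c,p)-b/255.).sum()
    s=minimize(f,p0,method='Nelder-Mead',options=dict(initial_simplex=np.array(p0)+np.array([[0,0,0],[.01,0,0],[0,.01,0],[0,0,.05]]),xatol=1e-4,fatol=.1))
    return s.x,s.fun
def ring(c,im,xy,z,kind,tol=.045):
    hsv=cv2.cvtColor(im,cv2.COLOR_BGR2HSV).astype(int)
    I=im.astype(int)
    if kind=='red': m=((hsv[...,0]<8)|(hsv[...,0]>168))&(I[...,2]-I[...,1]>25)
    else: m=(I[...,0]-I[...,2]>12)&(hsv[...,0]>100)
    v,u=np.nonzero(m); P=np.array([at(c,(a,b),z)[:2] for a,b in zip(u,v)])
    P=P[np.hypot(*(P-xy).T)<tol]
    if len(P)<8: return None
    return (*circ(P),len(P))
E
cat > m.py <<'E'
from fit import *
for c in('top','scene'):
    im=viewer.camera(c); cv2.imwrite('/tmp/%s.png'%c,im)
    print(c,'tray',*tray(c,im,[.47,.215,-.2]))
    print(' lid',ring(c,im,[.484,.304],.033,'red'))
    print(' d1',ring(c,im,[.643,.272],.016,'blue'))
    print(' d2',ring(c,im,[.537,.459],.016,'blue'))
E
python3 m.py
```

```text
top tray [ 0.467   0.2113 -0.2257] 855.1607843137255
 lid (array([0.4868, 0.3022, 0.0286]), np.float64(0.0006818138933844215), 20)Traceback (most recent call last):
  File "m.py", line 6, in <module>
    print(' d1',ring(c,im,[.643,.272],.016,'blue'))
                ~~~~^^^^^^^^^^^^^^^^^^^^^^^^^^^^^^
  File "fit.py", line 31, in ring
    v,u=np.nonzero(m); P=np.array([at(c,(a,b),z)[:2] for a,b in zip(u,v)])
                                   ~~^^^^^^^^^^^
  File "h.py", line 9, in at
    o,d=ray(c,uv); return (o+d*(z-o[2])/d[2])
        ~~~^^^^^^
  File "h.py", line 4, in ray
    i=viewer.camera_info(c); x=np.array([(uv[0]-i['cx'])/i['fx'],(uv[1]-i['cy'])/i['fy']]); y=x.copy()
ValueError: time passes only in moves, steps and waits
```

```bash
python3 - <<'E'
s=open('h.py').read()
s=s.replace("def ray","_C={}\ndef info(c):\n    if c not in _C: _C[c]=viewer.camera_info(c)\n    return _C[c]\ndef ray",1).replace("i=viewer.camera_info(c)","i=info(c)")
open('h.py','w').write(s)
s=open('fit.py').read()
s=s.replace("    v,u=np.nonzero(m); P","    w=proj(c,[*xy,z]); v,u=np.nonzero(m); k=np.hypot(u-w[0],v-w[1])<40; v,u=v[k],u[k]; P")
s=s.replace("    f=lambda p:np.abs(tr","    cv2.imwrite('pics/bm_%s.png'%c,b)\n    f=lambda p:np.abs(tr")
open('fit.py','w').write(s)
s=open('m.py').read().replace("im=viewer.camera(c); cv2.imwrite('/tmp/%s.png'%c,im)","im=cv2.imread('pics/%s0.png'%c)")
open('m_off.py','w').write(s)
E
python3 m_off.py
```

```text
top tray [ 0.467   0.2113 -0.2258] 861.8470588235294
 lid (array([0.4867, 0.3022, 0.0286]), np.float64(0.0006950022152962393), 19)
 d1 (array([0.6451, 0.2654, 0.024 ]), np.float64(0.0005716186016346536), 29)
 d2 (array([0.5402, 0.4581, 0.0236]), np.float64(0.0010873239209310765), 74)
scene tray [ 0.474   0.2171 -0.1917] 701.2941176470588
 lid (array([0.4862, 0.3028, 0.0288]), np.float64(0.0014552029259344461), 67)
 d1 (array([0.6449, 0.2656, 0.0236]), np.float64(0.0008600897818948813), 9)
 d2 (array([0.5391, 0.4582, 0.0239]), np.float64(0.0003959728989978743), 13)
```

View pics/bm_top.png

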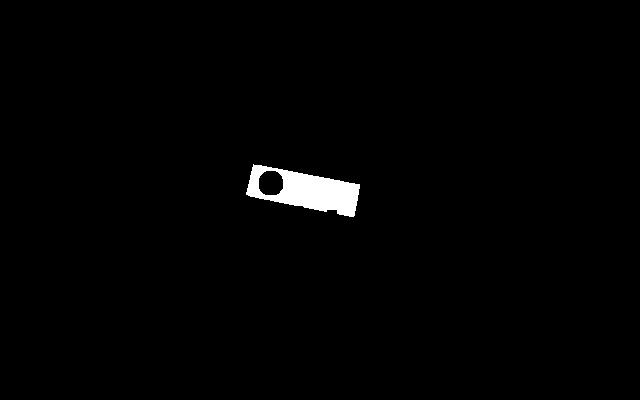

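```bash
python3 - <<'E'
s=open('fit.py').read()
a=s.index("    h,_=cv2.find"); b=s.index("    cv2.imwrite('pics/bm")
s=s[:a]+"    q=np.argwhere(l==k)[:,::-1].astype(np.int32); b=np.zeros_like(b); cv2.fillConvexPoly(b,cv2.convexHull(q),255)\n"+s[b:]
s=s.replace("x,y,a=p;","x,y,a,zb=p;").replace(".012",'zb').replace("np.array(p0)+np.array([[0,0,0],[.01,0,0],[0,.01,0],[0,0,.05]])","np.array(p0)+np.vstack([np.zeros(4),np.diag([.01,.01,.05,.004])])")
open('fit.py','w').write(s)
for f in('m.py','m_off.py'):
    s=open(f).read().replace("-.2])","-.2,.012])"); open(f,'w').write(s)
E
python3 m_off.py | grep tray
python3 - <<'E'
from h import *
# studs & pocket circles from top crop reading: crop origin (240,145)/6
for n,(a,b) in dict(p2=(380,268),p3=(569,306)).items(): print(n,at('top',(240+(a+.5)/6-.5,145+(b+.5)/6-.5),.022))
E
```

```text
top tray [ 0.4675  0.2126 -0.2146  0.0156] 248.61176470588236
scene tray [ 0.4731  0.2177 -0.2007  0.0118] 146.83137254901962
p2 [0.46819038 0.21390157 0.022     ]
p3 [0.44972402 0.12848029 0.022     ]
```

Run:
```python
from fit import *
def ov(c,p,box,f,name):
    im=cv2.imread('pics/%s0.png'%c); x0,y0,w,h=box
    k=cv2.resize(im[y0:y0+h,x0:x0+w],None,fx=f,fy=f,interpolation=cv2.INTER_CUBIC)
    x,y,a=p; R=np.array([[np.cos(a),-np.sin(a)],[np.sin(a),np.cos(a)]])
    S=lambda q,z:(int(round((proj(c,[*(R@q+[x,y]),z])[0]-x0+.5)*f-.5)),int(round((proj(c,[*(R@q+[x,y]),z])[1]-y0+.5)*f-.5)))
    cs=[(-.048,-.145),(.048,-.145),(.048,.145),(-.048,.145)]
    for i in range(4): cv2.line(k,S(np.array(cs[i]),.022),S(np.array(cs[(i+1)%4]),.022),(0,255,255),1)
    for yy in(.088,0,-.088):
        q=np.array([S(np.array([.0295*np.cos(t),yy+.0295*np.sin(t)]),.022) for t in np.linspace(0,6.28,60)])
        cv2.polylines(k,[q],True,(0,255,0),1)
    cv2.imwrite('pics/'+name,k)
ov('top',[.4685,.2138,-.212],(240,145,130,90),6,'ov_t.png')
ov('scene',[.4685,.2138,-.212],(225,185,140,60),5,'ov_s.png')
```

```text
(no output)
```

View pics/ov_t.png

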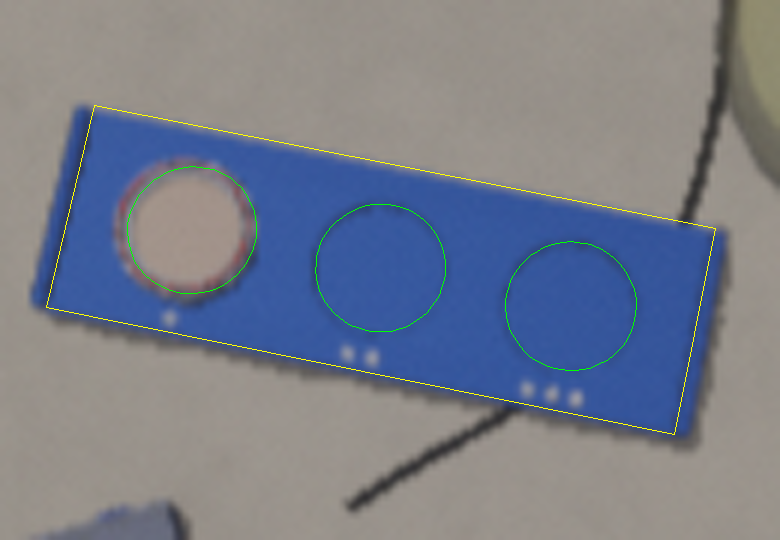

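View pics/ov_s.png

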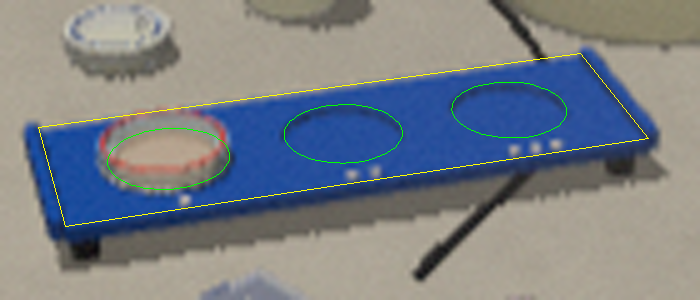

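Run:
```python
from fit import *
im=cv2.imread('pics/top0.png'); hsv=cv2.cvtColor(im,cv2.COLOR_BGR2HSV)
crop('top',im,400,165,130,90,'t_fl.png')
# agar
for c,z in(('top',.026),('scene',.026)):
    I=cv2.imread('pics/%s0.png'%c); w=proj(c,[.4866,.3025,z]).astype(int)
    k=I[w[1]-14:w[1]+15,w[0]-18:w[0]+19].astype(int); print(c,w,k[14,18])
    m=(k[...,2]-k[...,0]>25)&(k[...,2]-k[...,1]<45)
    v,u=np.nonzero(m); print(len(u),u.min(),u.max(),v.min(),v.max(), at(c,((u.min()+u.max())/2+w[0]-18,(v.min()+v.max())/2+w[1]-14),z))
```

```text
top [270 182] [139 147 162]
7 16 28 17 24 [0.4704 0.2923 0.026 ]
scene [257 215] [144 164 183]
142 6 29 2 18 [0.5059 0.2964 0.026 ]
```

View pics/t_fl.png

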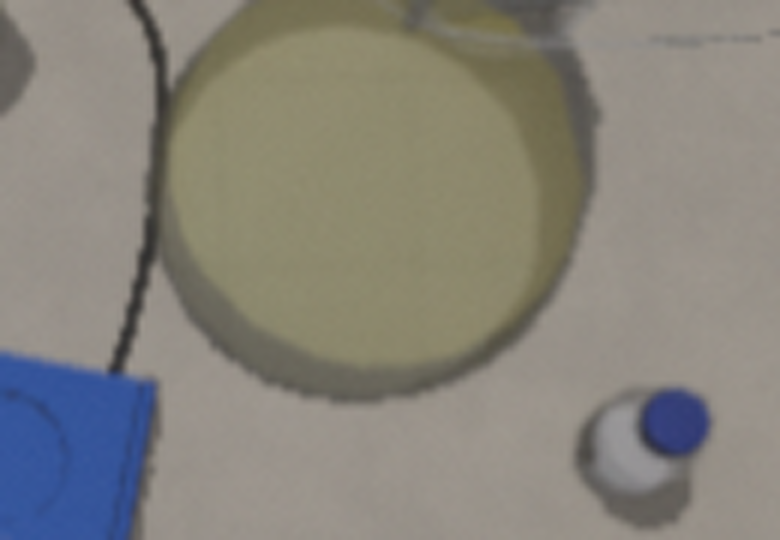

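Run:
```python
from fit import *
for z in(.05,0): print('flask',at('top',(397.8,151.3),z))
print('tall',at('top',(325.4,126.7),0), 'cap',at('top',(325,112),.108), 'small',at('top',(437,196),0),'cap',at('top',(447.5,190.2),.088))
im=cv2.imread('pics/top0.png')
k=im[165:205,250:292]; cv2.imwrite('pics/t_lid.png',cv2.resize(k,None,fx=14,fy=14,interpolation=cv2.INTER_CUBIC))
im=cv2.imread('pics/scene0.png')
k=im[200:232,236:280]; cv2.imwrite('pics/s_lid.png',cv2.resize(k,None,fx=14,fy=14,interpolation=cv2.INTER_CUBIC))
```

```text
flask [ 0.5635 -0.0426  0.05  ]
flask [ 0.578  -0.0522  0.    ]
tall [0.6532 0.1508 0.    ] cap [0.6539 0.1514 0.108 ] small [ 0.4491 -0.1553  0.    ] cap [ 0.449  -0.1573  0.088 ]
```

View pics/t_lid.png

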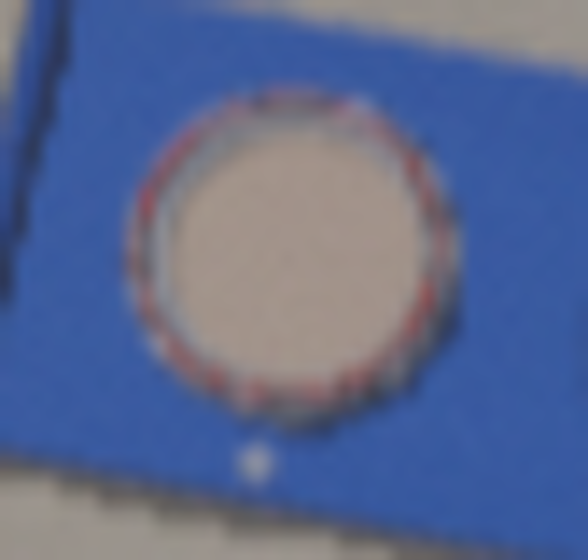

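View pics/s_lid.png

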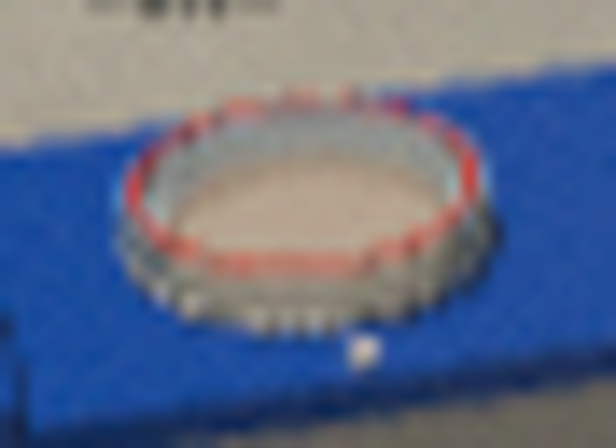

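Run:
```python
from fit import *
g=lambda X,Y,a,b:(a+(X+.5)/14-.5,b+(Y+.5)/14-.5)
for z in (.022,.028):print('agar',z,at('top',g(301,260,250,165),z),at('top',g(289,246,250,165),.033))
print('stud',at('top',g(255,463,250,165),.023))
```

```text
agar 0.022 [0.4863 0.3011 0.022 ] [0.4868 0.3019 0.033 ]
agar 0.028 [0.4851 0.3003 0.028 ] [0.4868 0.3019 0.033 ]
stud [0.4461 0.3095 0.023 ]
```

>>> servo_tool:
  commands:
    - [0,0,-0.3,0,0,0,90]
    - [0,0,-0.52,0,0,0,90]
    - [0,0,-0.52,0,0,0,90]
    - [0,0,-0.52,0,0,0,90]
    - [0.3,-0.32,-0.52,0,0,-0.1,90]
    - [0.3,-0.32,-0.52,0,0,-0.1,90]
    - [0.6,-0.64,-0.52,0,0,-0.2,90]
    - [0.6,-0.64,-0.52,0,0,-0.2,90]
    - [0.6,-0.64,-0.52,0,0,-0.2,90]
    - [0.9,-0.95,-0.52,0,0,-0.33,90]
    - [0.9,-0.95,-0.52,0,0,-0.33,90]
    - [0.9,-0.95,-0.52,0,0,-0.33,90]
    - [0.9,-0.95,-0.52,0,0,-0.33,90]

```text
time: 2.33
eef_pos: [0.3423, -0.1726, 0.3694]
tcp_rot: [0.001, 0.879, 0.476, 0.001]
force: [0.3, 0.0, 0.6]
finger_gap: 0.898
```

```bash
cat > go.py <<'E'
from h import *
from scipy.spatial.transform import Rotation as Ro
np.set_printoptions(precision=4,suppress=True)
def Rd(az):
    c,s=np.cos(az),np.sin(az); return np.array([[-s,c,0],[c,s,0],[0,0,-1.]]).T.T
def cur():
    s=r.state(); w=s['tcp_rot']; return s,np.array(s['eef_pos']),Ro.from_quat([w[1],w[2],w[3],w[0]]).as_matrix()
def row(p,R,p0,R0):
    d=R0.T@(np.asarray(p)-p0)/.25; t=Ro.from_matrix(R0.T@R).as_rotvec()/(np.pi/2); return np.r_[d,t]
def show(*tg):
    s,p0,R0=cur(); print('t',round(s['time'],2),'p',p0,'jaw',round(np.arctan2(R0[1,1],R0[0,1]),4),'zax',R0[:,2],'F',s['force'],'gap',round(s['finger_gap']*88,1),'j',s['joint_pos'])
    for t in tg: print(t,row(t[:3],Rd(t[3]),p0,R0))
if __name__=='__main__':
    import sys
    a=[list(map(float,x.split(','))) for x in sys.argv[1:]]; show(*a)
E
python3 go.py .4866,.3018,.37,.44
```

```text
t 2.33 p [ 0.3423 -0.1726  0.3694] jaw -0.5787 zax [ 0.002  -0.0002 -1.    ] F [0.3282 0.0212 0.6099] gap 79.0 j [-0.7793  0.0037  1.4123  0.0013  1.724  -0.2004]
[0.4866, 0.3018, 0.37, 0.44] [ 1.9043 -0.5548 -0.0015  0.0013  0.     -0.6485]
```

>>> servo_tool:
  commands:
    - [0.32,-0.1,0,0,0,-0.11,90]
    - [0.32,-0.1,0,0,0,-0.11,90]
    - [0.64,-0.19,0,0,0,-0.22,90]
    - [0.64,-0.19,0,0,0,-0.22,90]
    - [0.95,-0.28,0,0,0,-0.33,90]
    - [0.95,-0.28,0,0,0,-0.33,90]
    - [0.95,-0.28,0,0,0,-0.33,90]

```text
time: 2.92
eef_pos: [0.4142, 0.0696, 0.3692]
tcp_rot: [0.0, 0.725, 0.689, 0.001]
force: [0.3, -0.3, 0.0]
finger_gap: 0.902
```

```bash
python3 go.py .4866,.3018,.37,.44 .4866,.3018,.12,.44
```

```text
t 2.92 p [0.4142 0.0696 0.3692] jaw -0.0507 zax [ 0.0021  0.0013 -1.    ] F [ 0.2589 -0.2942  0.0212] gap 79.4 j [-0.1181  0.0746  1.3379  0.0015  1.7272 -0.0671]
[0.4866, 0.3018, 0.37, 0.44] [ 0.9424  0.242  -0.0012  0.0015 -0.0005 -0.3124]
[0.4866, 0.3018, 0.12, 0.44] [ 0.9411  0.2399  0.9988  0.0015 -0.0005 -0.3124]
```

>>> servo_tool:
  commands:
    - [0.32,0.08,0,0,0,-0.1,90]
    - [0.32,0.08,0,0,0,-0.1,90]
    - [0.64,0.16,0,0,0,-0.2,90]
    - [0.64,0.16,0.1,0,0,-0.2,90]
    - [0.941,0.241,0.3,0,0,-0.312,90]
    - [0.941,0.241,0.6,0,0,-0.312,90]
    - [0.941,0.241,0.9,0,0,-0.312,90]
    - [0.941,0.241,0.99,0,0,-0.312,90]
    - [0.941,0.241,0.99,0,0,-0.312,90]
    - [0.941,0.241,0.99,0,0,-0.312,90]
    - [0.941,0.241,0.99,0,0,-0.312,90]

```text
time: 3.83
eef_pos: [0.4846, 0.3005, 0.1154]
tcp_rot: [-0.003, 0.536, 0.844, -0.004]
force: [-1.1, -0.3, -0.9]
finger_gap: 0.899
```

```bash
python3 go.py .4866,.3018,.045,.44 .4866,.3018,.025,.44
python3 - <<'E'
from h import *
for c in('top','scene'):
    im=viewer.camera(c); cv2.imwrite('pics/%s1.png'%c,im); crop(c,im,*proj(c,[.486,.30,.05]),100,80,'%s1c.png'%c,7)
E
```

```text
t 3.83 p [0.4846 0.3005 0.1154] jaw 0.4388 zax [-0.0089 -0.0028 -1.    ] F [-1.0627 -0.2686 -0.9393] gap 79.1 j [ 0.3474  0.5344  1.42    0.0004  1.1965 -0.0915]
[0.4866, 0.3018, 0.045, 0.44] [ 0.0008  0.0119  0.2817 -0.0059 -0.0008 -0.0008]
[0.4866, 0.3018, 0.025, 0.44] [ 0.0007  0.0127  0.3617 -0.0059 -0.0008 -0.0008]
```

View pics/scene1.png

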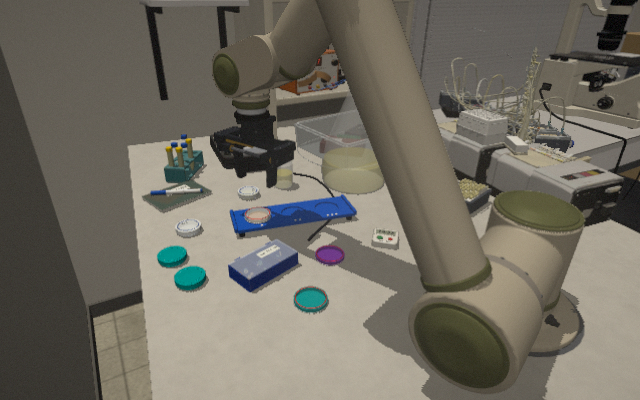

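View pics/top1.png

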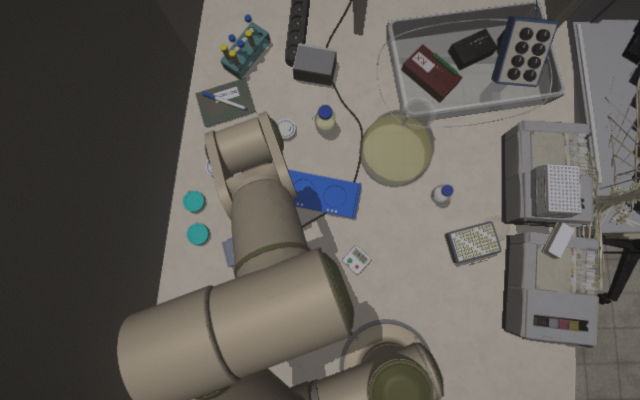

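The scene view shows the open gripper over the culture dish at (257,214), with nothing in the way. I'm going down now.

>>> servo_tool:
  commands:
    - [0.001,0.012,0.12,-0.006,-0.001,-0.001,90]
    - [0.001,0.012,0.2,-0.006,-0.001,-0.001,90]
    - [0.001,0.012,0.26,-0.006,-0.001,-0.001,90]
    - [0.001,0.012,0.3,-0.006,-0.001,-0.001,90]
    - [0.001,0.012,0.33,-0.006,-0.001,-0.001,90]
    - [0.001,0.012,0.33,-0.006,-0.001,-0.001,90]

```text
time: 4.43
eef_pos: [0.4903, 0.3023, 0.0398]
tcp_rot: [0.003, 0.536, 0.844, 0.004]
force: [0.3, 0.6, 0.8]
finger_gap: 0.899
```

```bash
python3 go.py .4866,.3018,.0255,.44
python3 - <<'E'
from h import *
c='scene'; im=viewer.camera(c); crop(c,im,*proj(c,[.486,.30,.05]),110,80,'%s2c.png'%c,7)
E
```

```text
t 4.43 p [0.4903 0.3023 0.0398] jaw 0.4399 zax [ 0.0099  0.0031 -0.9999] F [0.2974 0.5645 0.7632] gap 79.1 j [ 0.3474  0.6338  1.4944 -0.0006  1.003  -0.0922]
[0.4866, 0.3018, 0.0255, 0.44] [ 0.0044 -0.0147  0.0572  0.0066  0.0009 -0.0001]
```

View pics/scene2c.png

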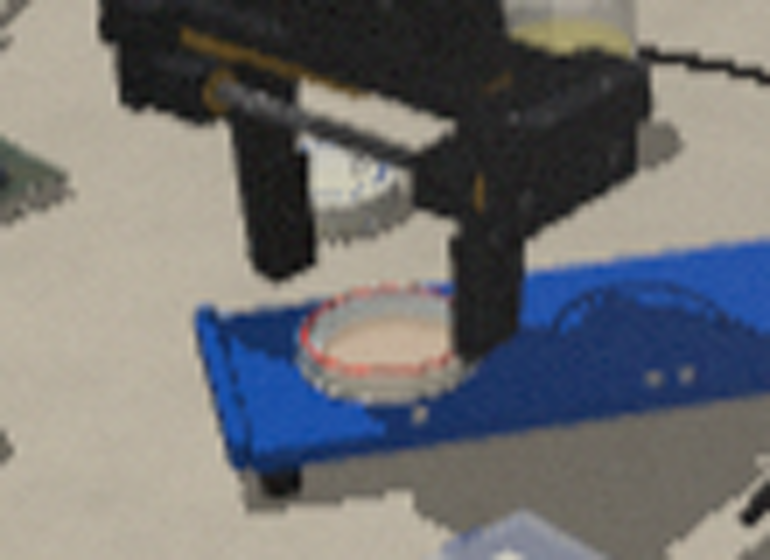

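>>> servo_tool:
  commands:
    - [0.004,-0.012,0.015,0.006,0.001,0,90]
    - [0.004,-0.012,0.03,0.006,0.001,0,90]
    - [0.004,-0.013,0.045,0.006,0.001,0,90]
    - [0.004,-0.014,0.056,0.006,0.001,0,90]
    - [0.004,-0.014,0.056,0.006,0.001,0,90]
    - [0.004,-0.014,0.056,0.006,0.001,0,90]

```text
time: 4.98
eef_pos: [0.4869, 0.302, 0.0262]
tcp_rot: [0.0, 0.536, 0.844, 0.001]
force: [0.0, -0.4, 0.3]
finger_gap: 0.903
```

```bash
python3 go.py .4866,.3018,.0255,.44
```

```text
t 4.98 p [0.4869 0.302  0.0262] jaw 0.44 zax [ 0.0011  0.0007 -1.    ] F [ 0.0121 -0.3834  0.252 ] gap 79.5 j [ 0.3485  0.6524  1.5078  0.0003  0.9802 -0.0917]
[0.4866, 0.3018, 0.0255, 0.44] [-0.0003 -0.0013  0.0029  0.0008 -0.0001  0.    ]
```

>>> servo_tool:
  commands:
    - [0,-0.001,0.002,0.001,0,0,80]
    - [0,-0.001,0.002,0.001,0,0,76]
    - [0,-0.001,0.002,0.001,0,0,73]
    - [0,-0.001,0.002,0.001,0,0,70]
    - [0,-0.001,0.002,0.001,0,0,65]
    - [0,-0.001,0.002,0.001,0,0,60]
    - [0,-0.001,0.002,0.001,0,0,60]
    - [0,-0.001,0.002,0.001,0,0,60]
  grip_force: 12

```text
time: 5.65
eef_pos: [0.4867, 0.3019, 0.0258]
tcp_rot: [-0.0, 0.536, 0.844, -0.0]
force: [0.3, 0.4, 0.9]
finger_gap: 0.727
```

```bash
python3 go.py
```

```text
t 5.65 p [0.4867 0.3019 0.0258] jaw 0.44 zax [-0.0003  0.     -1.    ] F [0.3416 0.4317 0.9069] gap 64.0 j [ 0.3486  0.6532  1.5077  0.0001  0.9809 -0.0915]
```

```bash
cat > tilt.py <<'E'
from go import *
import sys
th=[float(a) for a in sys.argv[1:]]
s,p0,R0=cur()
az=.44; j=np.array([np.cos(az),np.sin(az),0]); side=np.array([-j[1],j[0],0])
P=np.array([.4862,.3015,.031])+.027*side
for t in th:
    # raise -side edge: rotate about axis a so that -side goes up
    a=np.cross(-side,[0,0,1]); Q=Ro.from_rotvec(a*t).as_matrix()
    Rf=Rd(az); pf=np.array([.4867,.3019,.0258])
    print(t,row(P+Q@(pf-P),Q@Rf,p0,R0), P+Q@(pf-P), 'E edge z',(P+Q@(np.array([.4862,.3015,.023])-side*.032-P))[2])
E
python3 tilt.py .03 .06 .09 .12 .15 .18 .21 .24
```

```text
0.03 [-0.0006  0.     -0.0034 -0.0001 -0.0192  0.    ] [0.4868 0.3018 0.0266] E edge z 0.024773334241955342
0.06 [-0.0011  0.     -0.0066 -0.0001 -0.0383  0.    ] [0.4868 0.3017 0.0274] E edge z 0.026552272062805596
0.09 [-0.0015  0.     -0.0099 -0.0001 -0.0574  0.    ] [0.4869 0.3016 0.0282] E edge z 0.028335212538586695
0.12 [-0.0018  0.     -0.0132 -0.0001 -0.0765  0.    ] [0.4869 0.3015 0.0291] E edge z 0.03012055114321531
0.15 [-0.0019  0.     -0.0164 -0.0001 -0.0956  0.    ] [0.4869 0.3015 0.0299] E edge z 0.03190668119245401
0.18 [-0.002   0.     -0.0197 -0.0001 -0.1147  0.    ] [0.4869 0.3015 0.0307] E edge z 0.03369199528981865
0.21 [-0.002   0.     -0.023  -0.0001 -0.1338  0.    ] [0.4869 0.3015 0.0315] E edge z 0.035474886773126685
0.24 [-0.0019  0.     -0.0263 -0.0001 -0.1529  0.    ] [0.4869 0.3015 0.0323] E edge z 0.0372537511603847
```

>>> servo_tool:
  commands:
    - [-0.0003,0,-0.0017,0,-0.0096,0,60]
    - [-0.0006,0,-0.0034,0,-0.0192,0,60]
    - [-0.0009,0,-0.005,0,-0.029,0,60]
    - [-0.0011,0,-0.0066,0,-0.0383,0,60]
    - [-0.0013,0,-0.0082,0,-0.048,0,60]
    - [-0.0015,0,-0.0099,0,-0.0574,0,60]

```text
time: 6.15
eef_pos: [0.4868, 0.3017, 0.0283]
tcp_rot: [0.039, 0.535, 0.844, -0.025]
force: [-0.3, 1.3, -0.3]
finger_gap: 0.727
```

```bash
python3 go.py; python3 tilt.py .09 .12 .15 .18 .21 .24;python3 - <<'E'
from h import *
c='scene'; im=viewer.camera(c); crop(c,im,*proj(c,[.486,.30,.04]),80,60,'%s3c.png'%c,9)
E
```

```text
t 6.15 p [0.4868 0.3017 0.0283] jaw 0.4403 zax [ 0.0388 -0.0828 -0.9958] F [-0.2566  1.2844 -0.3106] gap 64.0 j [ 0.3888  0.6548  1.4975 -0.1097  0.9875  0.0089]
0.09 [-0.0004  0.0001  0.0003 -0.0001  0.001   0.0002] [0.4869 0.3016 0.0282] E edge z 0.028335212538586695
0.12 [-0.001   0.0001 -0.0029 -0.0001 -0.0181  0.0002] [0.4869 0.3015 0.0291] E edge z 0.03012055114321531
0.15 [-0.0015  0.0001 -0.0061 -0.0001 -0.0372  0.0002] [0.4869 0.3015 0.0299] E edge z 0.03190668119245401
0.18 [-0.0019  0.0001 -0.0094 -0.0001 -0.0563  0.0002] [0.4869 0.3015 0.0307] E edge z 0.03369199528981865
0.21 [-0.0022  0.0001 -0.0127 -0.0001 -0.0754  0.0002] [0.4869 0.3015 0.0315] E edge z 0.035474886773126685
0.24 [-0.0024  0.0001 -0.016  -0.0001 -0.0945  0.0002] [0.4869 0.3015 0.0323] E edge z 0.0372537511603847
```

View pics/scene3c.png

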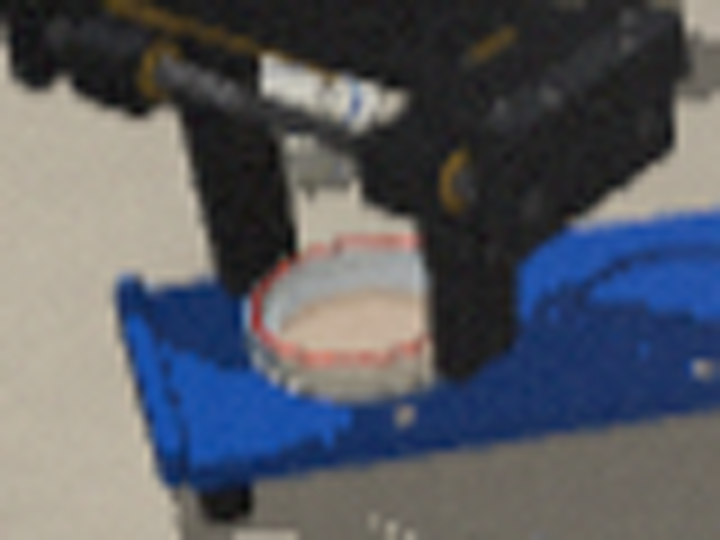

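Forces are small and the lid is tilting with the gripper. I'll carry on to 0.24 rad and hold for about 1.2 s.

>>> servo_tool:
  commands:
    - [-0.0007,0,-0.0015,0,-0.009,0,60]
    - [-0.001,0,-0.0029,0,-0.0181,0,60]
    - [-0.0013,0,-0.0045,0,-0.028,0,60]
    - [-0.0015,0,-0.0061,0,-0.0372,0,60]
    - [-0.0017,0,-0.0078,0,-0.047,0,60]
    - [-0.0019,0,-0.0094,0,-0.0563,0,60]
    - [-0.002,0,-0.011,0,-0.066,0,60]
    - [-0.0022,0,-0.0127,0,-0.0754,0,60]
    - [-0.0023,0,-0.0143,0,-0.085,0,60]
    - [-0.0024,0,-0.016,0,-0.0945,0,60]
    - [-0.0024,0,-0.016,0,-0.0945,0,60]
    - [-0.0024,0,-0.016,0,-0.0945,0,60]

```text
time: 7.2
eef_pos: [0.4866, 0.3018, 0.0323]
tcp_rot: [0.101, 0.531, 0.839, -0.064]
force: [0.4, -0.1, -0.3]
finger_gap: 0.724
```

```bash
python3 go.py; python3 tilt.py .24;python3 - <<'E'
from h import *
for c in('scene','top'):
    im=viewer.camera(c); crop(c,im,*proj(c,[.486,.30,.04]),80,60,'%s4c.png'%c,9)
E
```

```text
t 7.2 p [0.4866 0.3018 0.0323] jaw 0.441 zax [ 0.1015 -0.2157 -0.9712] F [ 0.3862 -0.0873 -0.2657] gap 63.7 j [ 0.4539  0.6664  1.4788 -0.2839  1.0182  0.1653]
0.24 [-0.0017  0.0003  0.0004 -0.      0.0005  0.0006] [0.4869 0.3015 0.0323] E edge z 0.0372537511603847
```

View pics/scene4c.png

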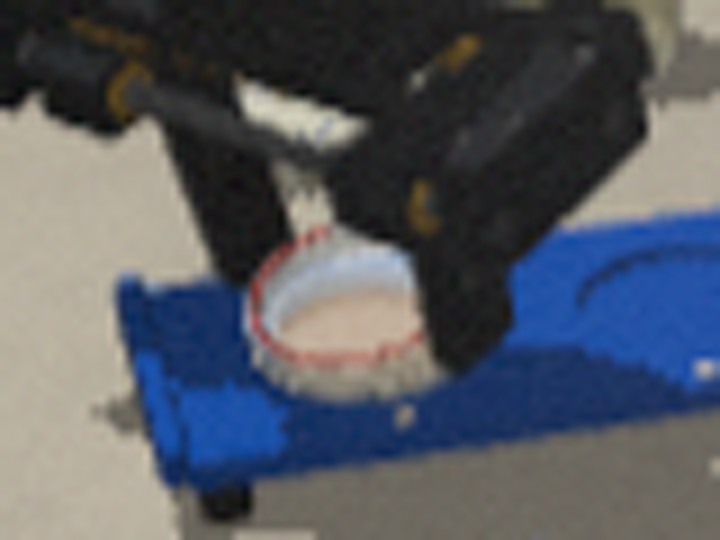

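```bash
cat > ovl.py <<'E'
from h import *
from scipy.spatial.transform import Rotation as Ro
import sys
def ov(src,c,t,name,f=9,bx=80,by=60):
    w=proj(c,[.486,.30,.04]).astype(int); k=cv2.imread('pics/'+src)
    az=.44; j=np.array([np.cos(az),np.sin(az),0]); side=np.array([-j[1],j[0],0]); C=np.array([.4866,.3018,.033]); P=np.array([.4862,.3015,.031])+.027*side
    for th,col in t:
        Q=Ro.from_rotvec(np.cross(-side,[0,0,1])*th).as_matrix()
        q=[]
        for a in np.linspace(0,6.28,80):
            X=P+Q@(C+.0287*np.array([np.cos(a),np.sin(a),0])-P); u=proj(c,X)
            q.append([(u[0]-(w[0]-bx//2)+.5)*f-.5,(u[1]-(w[1]-by//2)+.5)*f-.5])
        cv2.polylines(k,[np.round(q).astype(int)],True,col,1)
    cv2.imwrite('pics/'+name,k)
if __name__=='__main__':
    for c in('scene','top'): ov(f'{c}4c.png',c,[(0,(0,255,0)),(.24,(0,255,255))],f'{c}4o.png')
E
python3 ovl.py
```

```text
(no output)
```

View pics/scene4o.png

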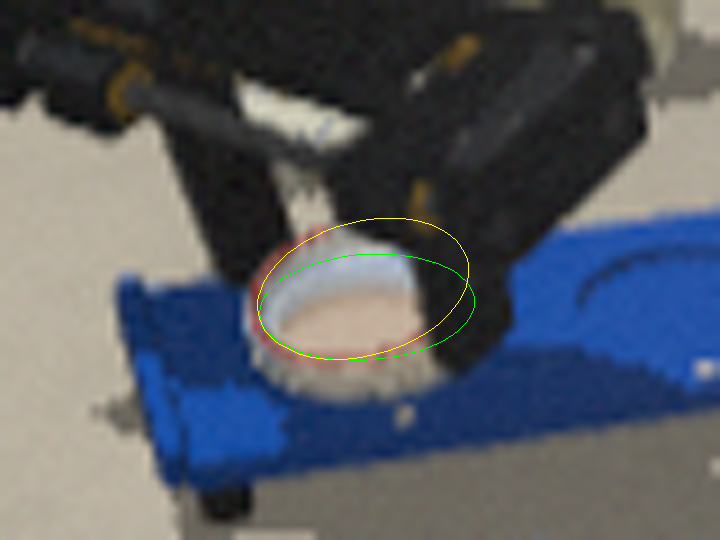

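View pics/top4o.png

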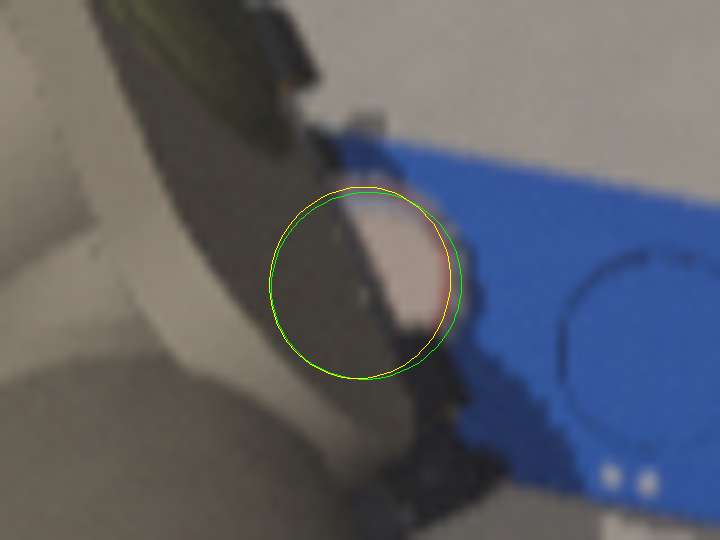

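>>> servo_tool:
  commands:
    - [-0.001,0,0,0,0,0,60]
    - [-0.001,0,0,0,0,0,60]
    - [-0.001,0,0,0,0,0,60]
    - [-0.001,0,0,0,0,0,60]
    - [-0.001,0,0,0,0,0,60]
    - [-0.001,0,0,0,0,0,60]
    - [-0.001,0,0,0,0,0,60]
    - [-0.001,0,0,0,0,0,60]
    - [-0.001,0,0,0,0,0,60]
    - [-0.001,0,0,0,0,0,60]
    - [-0.001,0,0,0,0,0,60]
    - [-0.001,0,0,0,0,0,60]

```text
time: 8.3
eef_pos: [0.4869, 0.3014, 0.0324]
tcp_rot: [0.101, 0.532, 0.838, -0.064]
force: [0.6, 0.2, -0.8]
finger_gap: 0.727
```

```bash
python3 go.py; python3 tilt.py .24 .2 .16 .12 .08 .04 0
```

```text
t 8.3 p [0.4869 0.3014 0.0324] jaw 0.4406 zax [ 0.1014 -0.2155 -0.9712] F [ 0.5666  0.2441 -0.7773] gap 64.0 j [ 0.4531  0.6662  1.479  -0.2837  1.018   0.1648]
0.24 [ 0.0001  0.0002  0.0004 -0.      0.0003  0.0004] [0.4869 0.3015 0.0323] E edge z 0.0372537511603847
0.2 [ 0.001   0.0002  0.0046 -0.      0.0258  0.0004] [0.4869 0.3014 0.0312] E edge z 0.03488095789417867
0.16 [ 0.0021  0.0002  0.0089 -0.      0.0513  0.0004] [0.4869 0.3015 0.0301] E edge z 0.032501955923235494
0.12 [ 0.0034  0.0002  0.0131 -0.      0.0767  0.0004] [0.4869 0.3015 0.0291] E edge z 0.03012055114321531
0.08 [ 0.0048  0.0002  0.0172 -0.      0.1022  0.0004] [0.4868 0.3016 0.028 ] E edge z 0.027740553293760233
0.04 [ 0.0064  0.0002  0.0213 -0.0001  0.1277  0.0004] [0.4868 0.3017 0.0269] E edge z 0.02536576986372359
0.0 [ 0.0082  0.0002  0.0253 -0.0001  0.1531  0.0004] [0.4867 0.3019 0.0258] E edge z 0.023
```

>>> servo_tool:
  commands:
    - [0.0005,0,0.0023,0,0.013,0,60]
    - [0.001,0,0.0046,0,0.0258,0,60]
    - [0.0016,0,0.0068,0,0.0385,0,60]
    - [0.0021,0,0.0089,0,0.0513,0,60]
    - [0.0028,0,0.011,0,0.064,0,60]
    - [0.0034,0,0.0131,0,0.0767,0,60]
    - [0.0041,0,0.0152,0,0.09,0,60]
    - [0.0048,0,0.0172,0,0.1022,0,60]
    - [0.0056,0,0.0193,0,0.115,0,60]
    - [0.0064,0,0.0213,0,0.1277,0,60]
    - [0.0073,0,0.0233,0,0.14,0,60]
    - [0.0082,0,0.0253,0,0.1531,0,60]
    - [0.0082,0,0.0253,0,0.1531,0,60]
    - [0.0082,0,0.0253,0,0.1531,0,60]

```text
time: 9.47
eef_pos: [0.4868, 0.3017, 0.0258]
tcp_rot: [-0.0, 0.536, 0.844, -0.0]
force: [-0.5, -0.7, 0.8]
finger_gap: 0.723
```

```bash
python3 go.py
```

```text
t 9.47 p [0.4868 0.3017 0.0258] jaw 0.4402 zax [-0.0001 -0.0001 -1.    ] F [-0.4649 -0.7126  0.8206] gap 63.7 j [ 0.3482  0.6531  1.5078 -0.0001  0.9809 -0.0919]
```

Release gently, then rise.

>>> servo_tool:
  commands:
    - [0,0,0,0,0,0,75]
    - [0,0,0,0,0,0,78]
    - [0,0,0,0,0,0,82]
    - [0,0,0,0,0,0,88]
    - [0,0,0,0,0,0,90]
    - [0,0,-0.03,0,0,0,90]
    - [0,0,-0.08,0,0,0,90]
    - [0,0,-0.16,0,0,0,90]
    - [0,0,-0.3,0,0,0,90]
    - [0,0,-0.46,0,0,0,90]
    - [0,0,-0.6,0,0,0,90]
    - [0,0,-0.6,0,0,0,90]

```text
time: 10.47
eef_pos: [0.489, 0.3027, 0.1834]
tcp_rot: [0.004, 0.536, 0.844, 0.005]
force: [0.9, 0.0, 1.2]
finger_gap: 0.899
```

```bash
python3 go.py .5397,.4582,.12,.3
python3 - <<'E'
from fit import *
for c in('scene','top'):
    im=viewer.camera(c); cv2.imwrite('pics/%s5.png'%c,im); crop(c,im,*proj(c,[.486,.30,.04]),80,60,'%s5c.png'%c,9); print(ring(c,im,[.4866,.3018],.033,'red'))
import ovl; ovl.ov('scene5c.png','scene',[(0,(0,255,0))],'scene5o.png')
E
```

```text
t 10.47 p [0.489  0.3027 0.1834] jaw 0.4404 zax [ 0.0119  0.0043 -0.9999] F [0.8916 0.0212 1.1737] gap 79.1 j [ 0.3485  0.4632  1.3278 -0.0001  1.338  -0.0919]
[0.5397, 0.4582, 0.12, 0.3] [0.4766 0.4455 0.2588 0.008  0.0002 0.0894]
(array([0.4872, 0.3024, 0.029 ]), np.float64(0.0013107941898331938), 49)Traceback (most recent call last):
  File "<stdin>", line 3, in <module>
  File "fit.py", line 32, in ring
    P=P[np.hypot(*(P-xy).T)<tol]
                   ~^~~
ValueError: operands could not be broadcast together with shapes (0,) (2,)
```

View pics/scene5c.png

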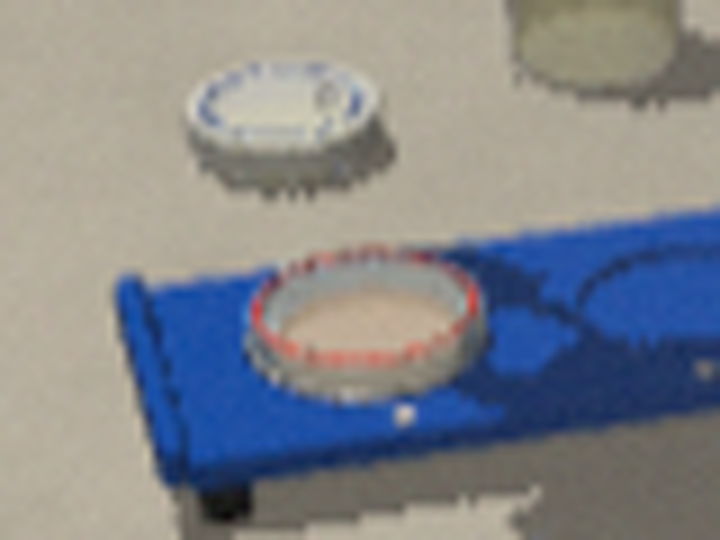

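View pics/top5.png

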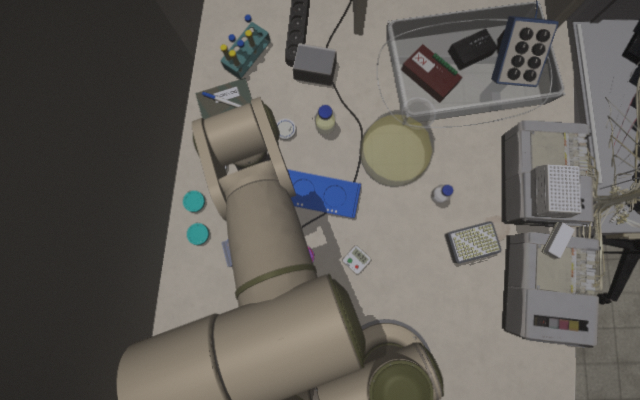

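The lid lies flat with its ring centred at (.487,.302). Next is the left dish, top (217,167).

>>> servo_tool:
  commands:
    - [0.12,0.11,0.03,0.004,0,0.02,90]
    - [0.24,0.22,0.08,0.008,0,0.045,90]
    - [0.36,0.33,0.14,0.008,0,0.07,90]
    - [0.44,0.41,0.22,0.008,0,0.089,90]
    - [0.477,0.445,0.259,0.008,0,0.089,90]
    - [0.477,0.445,0.259,0.008,0,0.089,90]
    - [0.477,0.445,0.259,0.008,0,0.089,90]
    - [0.477,0.445,0.259,0.008,0,0.089,90]

```text
time: 11.23
eef_pos: [0.5368, 0.4563, 0.1128]
tcp_rot: [-0.003, 0.593, 0.805, -0.005]
force: [0.6, 0.3, 0.3]
finger_gap: 0.896
```

```bash
python3 go.py .5397,.4582,.03,.3 .5397,.4582,.0085,.3
```

```text
t 11.23 p [0.5368 0.4563 0.1128] jaw 0.3 zax [-0.0096 -0.0042 -0.9999] F [0.5768 0.322  0.3028] gap 78.8 j [0.5364 0.7544 0.9797 0.0013 1.418  0.2362]
[0.5397, 0.4582, 0.03, 0.3] [ 0.0044  0.0167  0.331  -0.0066  0.0008  0.    ]
[0.5397, 0.4582, 0.0085, 0.3] [ 0.0045  0.0176  0.417  -0.0066  0.0008  0.    ]
```

>>> servo_tool:
  commands:
    - [0.004,0.017,0.12,-0.006,0.001,0,90]
    - [0.004,0.017,0.22,-0.006,0.001,0,90]
    - [0.004,0.017,0.28,-0.006,0.001,0,90]
    - [0.004,0.017,0.31,-0.006,0.001,0,90]
    - [0.004,0.017,0.32,-0.006,0.001,0,90]
    - [0.004,0.017,0.32,-0.006,0.001,0,90]
    - [0.004,0.017,0.32,-0.006,0.001,0,90]

```text
time: 11.82
eef_pos: [0.5405, 0.4582, 0.0345]
tcp_rot: [0.0, 0.594, 0.805, 0.001]
force: [-0.2, -0.5, 1.4]
finger_gap: 0.9
```

```bash
python3 go.py .5397,.4582,.0085,.3;python3 - <<'E'
from h import *
for c in ['scene']:
    im=viewer.camera(c); crop(c,im,*proj(c,[.54,.458,.03]),80,60,'%s6c.png'%c,9)
E
```

```text
t 11.82 p [0.5405 0.4582 0.0345] jaw 0.2998 zax [ 0.0011  0.0013 -1.    ] F [-0.244  -0.4868  1.3562] gap 79.2 j [0.5364 0.8321 1.0557 0.0006 1.2523 0.2364]
[0.5397, 0.4582, 0.0085, 0.3] [ 0.0009 -0.0031  0.1039  0.0009 -0.0006 -0.0001]
```

View pics/scene6c.png

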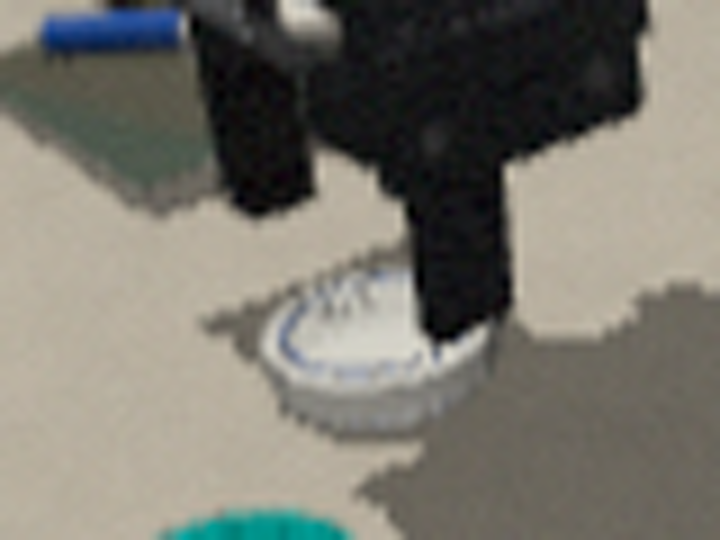

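>>> servo_tool:
  commands:
    - [0.001,-0.003,0.03,0.001,0,0,90]
    - [0.001,-0.003,0.06,0.001,0,0,90]
    - [0.001,-0.003,0.085,0.001,0,0,90]
    - [0.001,-0.003,0.1,0.001,0,0,90]
    - [0.001,-0.003,0.103,0.001,0,0,90]
    - [0.001,-0.003,0.103,0.001,0,0,80]
    - [0.001,-0.003,0.103,0.001,0,0,74]
    - [0.001,-0.003,0.103,0.001,0,0,70]
    - [0.001,-0.003,0.103,0.001,0,0,66]
    - [0.001,-0.003,0.103,0.001,0,0,60]
    - [0.001,-0.003,0.103,0.001,0,0,55]
    - [0.001,-0.003,0.103,0.001,0,0,55]
    - [0.001,-0.003,0.103,0.001,0,0,55]
  grip_force: 15

```text
time: 12.95
eef_pos: [0.5399, 0.4584, 0.009]
tcp_rot: [-0.0, 0.594, 0.805, 0.001]
force: [-0.2, 1.3, 2.5]
finger_gap: 0.663
```

```bash
python3 go.py .4685,.2138,.1,.44
```

```text
t 12.95 p [0.5399 0.4584 0.009 ] jaw 0.2998 zax [ 0.0002  0.0012 -1.    ] F [-0.2255  1.2991  2.4594] gap 58.3 j [0.537  0.8604 1.075  0.001  1.2055 0.2368]
[0.4685, 0.2138, 0.1, 0.44] [-0.8501 -0.5615 -0.3652  0.0004 -0.0007 -0.0892]
```

>>> servo_tool:
  commands:
    - [0,0,-0.02,0,0,0,55]
    - [0,0,-0.06,0,0,0,55]
    - [0,0,-0.12,0,0,0,55]
    - [0,0,-0.2,0,0,0,55]
    - [0,0,-0.3,0,0,0,55]
    - [0,0,-0.36,0,0,0,55]
    - [0,0,-0.36,0,0,0,55]
    - [0,0,-0.36,0,0,0,55]

```text
time: 13.62
eef_pos: [0.5399, 0.4584, 0.0999]
tcp_rot: [0.0, 0.594, 0.805, 0.001]
force: [0.8, 0.0, -0.5]
finger_gap: 0.667
```

```bash
python3 go.py .4685,.2138,.1,.44;python3 - <<'E'
from h import *
for c in ['scene','top']:
    im=viewer.camera(c); crop(c,im,*proj(c,[.54,.458,.1]),100,80,'%s7c.png'%c,7)
E
```

```text
t 13.62 p [0.5399 0.4584 0.0999] jaw 0.2999 zax [ 0.0015  0.002  -1.    ] F [ 0.8125  0.041  -0.5161] gap 58.7 j [0.5369 0.7667 0.9929 0.0009 1.3797 0.2369]
[0.4685, 0.2138, 0.1, 0.44] [-0.8503 -0.562  -0.003   0.0014 -0.0008 -0.0892]
```

View pics/scene7c.png

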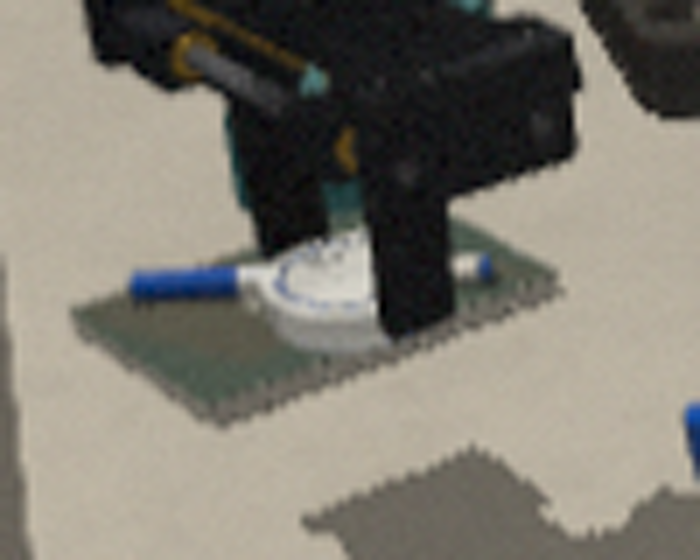

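Run:
```python
from fit import *
im=viewer.camera('scene'); I=im.astype(int)
z=.1069; w=proj('scene',[.54,.458,z])
m=(I[...,0]-I[...,2]>12); v,u=np.nonzero(m); k=(np.abs(u-w[0])<18)&(np.abs(v-w[1])<12); 
P=np.array([at('scene',q,z)[:2] for q in zip(u[k],v[k])])
d=np.hypot(*(P-[.54,.458]).T); P=P[d<.034]; print(len(P)); print(np.c_[P,np.hypot(*(P-[.54,.458]).T)])
f=lambda p:np.hypot(P[:,0]-p[0],P[:,1]-p[1])-.0237
s=least_squares(f,[.54,.458],loss='soft_l1',f_scale=.001); print(s.x,np.abs(f(s.x)).mean())
```

```text
6
[[0.547  0.4792 0.0224]
 [0.542  0.4803 0.0224]
 [0.537  0.4814 0.0236]
 [0.532  0.4825 0.0258]
 [0.531  0.4806 0.0243]
 [0.524  0.4778 0.0255]]
[0.5363 0.4578] 0.0004453494642393755
```

>>> servo_tool:
  commands:
    - [-0.1,-0.07,0,0.001,0,-0.01,55]
    - [-0.23,-0.15,0,0.001,0,-0.024,55]
    - [-0.36,-0.24,0,0.001,0,-0.038,55]
    - [-0.49,-0.325,0,0.001,0,-0.052,55]
    - [-0.62,-0.41,0,0.001,0,-0.066,55]
    - [-0.73,-0.48,0,0.001,0,-0.077,55]
    - [-0.8,-0.53,0,0.001,0,-0.085,55]
    - [-0.84,-0.555,0,0.001,0,-0.089,55]
    - [-0.85,-0.562,0,0.001,-0.001,-0.089,55]
    - [-0.85,-0.562,0,0.001,-0.001,-0.089,55]
    - [-0.85,-0.562,0,0.001,-0.001,-0.089,55]

```text
time: 14.68
eef_pos: [0.468, 0.2139, 0.0973]
tcp_rot: [-0.001, 0.536, 0.844, -0.002]
force: [0.8, -0.3, -0.4]
finger_gap: 0.669
```

```bash
python3 go.py .4685,.2138,.04,.44 .4685,.2138,.027,.44;python3 - <<'E'
from h import *
for c in ['scene','top']:
    im=viewer.camera(c); cv2.imwrite('pics/%s8.png'%c,im); crop(c,im,*proj(c,[.4685,.2138,.08]),110,80,'%s8c.png'%c,7)
E
```

```text
t 14.68 p [0.468  0.2139 0.0973] jaw 0.4396 zax [-0.0034 -0.0021 -1.    ] F [ 0.7546 -0.3148 -0.4174] gap 58.9 j [ 0.1991  0.4745  1.6036 -0.0016  1.0672 -0.2396]
[0.4685, 0.2138, 0.04, 0.44] [-0.0013  0.0026  0.2294 -0.0025  0.0003 -0.0003]
[0.4685, 0.2138, 0.027, 0.44] [-0.0012  0.0028  0.2814 -0.0025  0.0003 -0.0003]
```

View pics/scene8c.png

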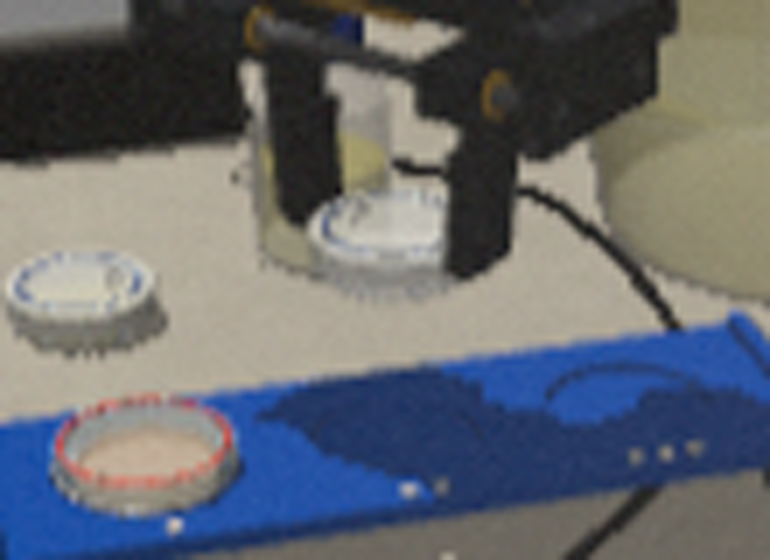

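View pics/top8c.png

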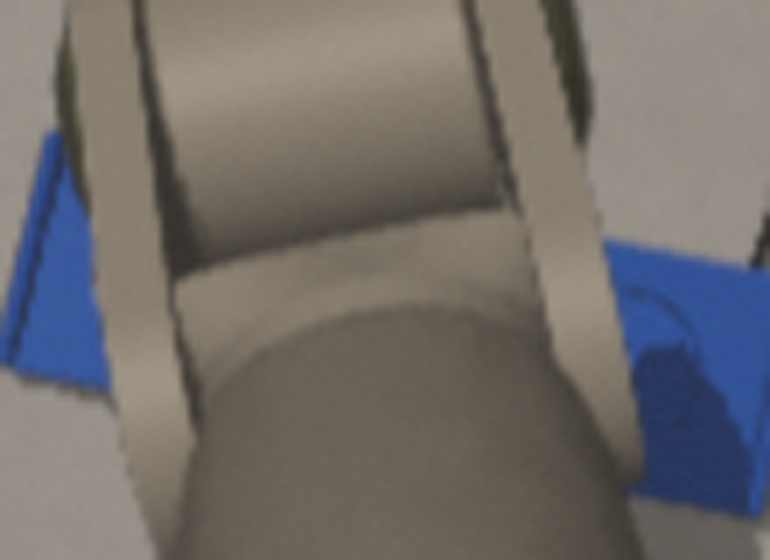

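Run:
```python
from h import *
c='scene'; w=proj(c,[.4685,.2138,.08]).astype(int); k=cv2.imread('pics/scene8c.png')
for z,rr,col in((.1043,.030,(0,255,0)),(.1043,.0237,(0,255,255))):
    q=[]
    for a in np.linspace(0,6.28,80):
        u=proj(c,[.468+rr*np.cos(a),.2139+rr*np.sin(a),z]); q.append([(u[0]-w[0]+55+.5)*7,(u[1]-w[1]+40+.5)*7])
    cv2.polylines(k,[np.round(q).astype(int)],True,col,1)
cv2.imwrite('pics/scene8o.png',k)
```

```text
(no output)
```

View pics/scene8o.png

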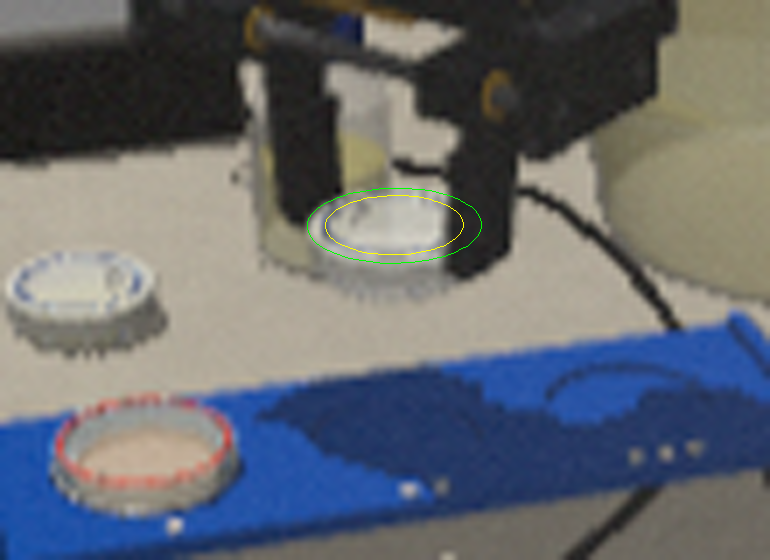

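>>> servo_tool:
  commands:
    - [-0.001,0.003,0.06,-0.002,0,0,55]
    - [-0.001,0.003,0.13,-0.002,0,0,55]
    - [-0.001,0.003,0.19,-0.002,0,0,55]
    - [-0.001,0.003,0.23,-0.002,0,0,55]
    - [-0.001,0.003,0.248,-0.002,0,0,55]
    - [-0.001,0.003,0.25,-0.002,0,0,55]
    - [-0.001,0.003,0.25,-0.002,0,0,55]

```text
time: 15.37
eef_pos: [0.4687, 0.2146, 0.035]
tcp_rot: [0.0, 0.535, 0.845, -0.0]
force: [0.1, -0.5, 0.0]
finger_gap: 0.665
```

```bash
python3 go.py .4685,.2138,.0275,.44
```

```text
t 15.37 p [0.4687 0.2146 0.035 ] jaw 0.441 zax [-0.0002 -0.0008 -1.    ] F [ 0.1172 -0.489   0.0071] gap 58.5 j [ 0.1998  0.5693  1.6662 -0.0009  0.9065 -0.2407]
[0.4685, 0.2138, 0.0275, 0.44] [-0.0025 -0.0022  0.0299 -0.0003  0.0004  0.0006]
```

>>> servo_tool:
  commands:
    - [-0.0025,-0.002,0.006,0,0,0,55]
    - [-0.0025,-0.002,0.012,0,0,0,55]
    - [-0.0025,-0.002,0.018,0,0,0,55]
    - [-0.0025,-0.002,0.024,0,0,0,55]
    - [-0.0025,-0.002,0.029,0,0,0,55]
    - [-0.0025,-0.002,0.03,0,0,0,55]
    - [-0.0025,-0.002,0.03,0,0,0,55]

```text
time: 15.95
eef_pos: [0.4685, 0.2138, 0.0274]
tcp_rot: [0.0, 0.535, 0.845, -0.0]
force: [-1.1, -0.4, -0.6]
finger_gap: 0.663
```

```bash
python3 go.py .4685,.2138,.027,.44;python3 - <<'E'
from h import *
for c in ['scene']:
    im=viewer.camera(c); crop(c,im,*proj(c,[.4685,.2138,.04]),80,60,'%s9c.png'%c,9)
E
```

```text
t 15.95 p [0.4685 0.2138 0.0274] jaw 0.4409 zax [-0.0004 -0.0008 -1.    ] F [-1.0972 -0.3567 -0.5585] gap 58.4 j [ 0.1983  0.5811  1.6739 -0.0009  0.8871 -0.2421]
[0.4685, 0.2138, 0.027, 0.44] [ 0.     -0.0001  0.0017 -0.0004  0.0003  0.0006]
```

View pics/scene9c.png

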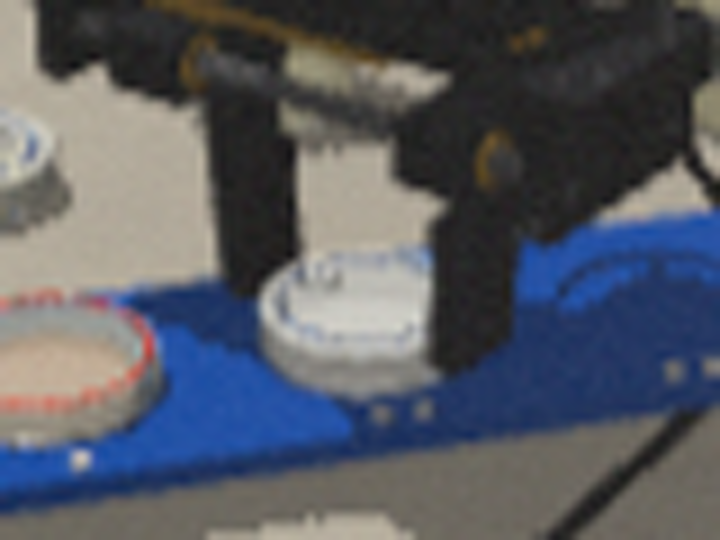

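>>> servo_tool:
  commands:
    - [0,0,0.001,0,0,0,55]
    - [0,0,0.001,0,0,0,70]
    - [0,0,0.001,0,0,0,74]
    - [0,0,0.001,0,0,0,80]
    - [0,0,0.001,0,0,0,86]
    - [0,0,0.001,0,0,0,86]
    - [0,0,-0.04,0,0,0,86]
    - [0,0,-0.12,0,0,0,86]
    - [0,0,-0.25,0,0,0,86]
    - [0,0,-0.4,0,0,0,88]
    - [0,0,-0.4,0,0,0,90]
    - [0,0,-0.4,0,0,0,90]

```text
time: 17.0
eef_pos: [0.4692, 0.2141, 0.129]
tcp_rot: [0.002, 0.535, 0.845, 0.001]
force: [-0.5, 0.6, -0.3]
finger_gap: 0.902
```

```bash
python3 go.py .645,.2655,.12,.44;python3 - <<'E'
from fit import *
for c in ['scene']:
    im=viewer.camera(c); crop(c,im,*proj(c,[.4685,.2138,.04]),80,60,'%s10c.png'%c,9)
    print(ring(c,im,[.4685,.2138],.034,'blue',.028)); print(ring(c,im,[.645,.2655],.016,'blue'))
E
```

```text
t 17.0 p [0.4692 0.2141 0.129 ] jaw 0.441 zax [ 0.0037  0.0001 -1.    ] F [-0.4578  0.6189 -0.2767] gap 79.3 j [ 0.1985  0.4314  1.566  -0.0007  1.1406 -0.2422]
[0.645, 0.2655, 0.12, 0.44] [-0.1141  0.7235  0.0387  0.0022  0.001   0.0007]
(array([0.4716, 0.213 , 0.024 ]), np.float64(0.0011114169762581456), 23)
(array([0.6444, 0.2658, 0.0232]), np.float64(0.0008960787840184497), 9)
```

View pics/scene10c.png

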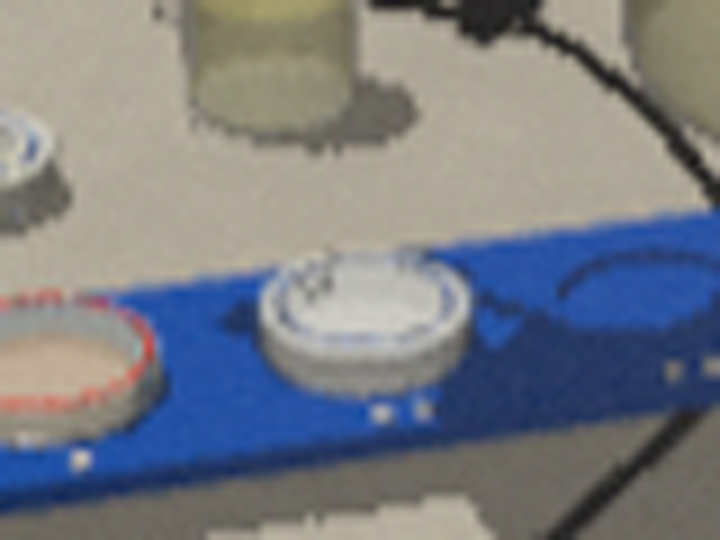

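```bash
python3 go.py .6448,.2656,.12,.3
```

```text
t 17.05 p [0.4684 0.2139 0.1275] jaw 0.441 zax [ 0.0003 -0.0007 -1.    ] F [ 0.8177 -0.4748 -0.228 ] gap 79.3 j [ 0.1984  0.4333  1.5679 -0.0008  1.1401 -0.2423]
[0.6448, 0.2656, 0.12, 0.3] [-0.114   0.7263  0.03    0.      0.0005  0.0898]
```

>>> servo_tool:
  commands:
    - [-0.016,0.1,0,0,0,0.012,90]
    - [-0.04,0.25,0,0,0,0.03,90]
    - [-0.063,0.4,0,0,0,0.05,90]
    - [-0.087,0.55,0.01,0,0,0.068,90]
    - [-0.105,0.66,0.02,0,0,0.082,90]
    - [-0.114,0.715,0.03,0,0,0.09,90]
    - [-0.114,0.726,0.03,0,0,0.09,90]
    - [-0.114,0.726,0.03,0,0,0.09,90]
    - [-0.114,0.726,0.03,0,0,0.09,90]
    - [-0.114,0.726,0.03,0,0,0.09,90]

```text
time: 17.88
eef_pos: [0.6437, 0.2654, 0.12]
tcp_rot: [0.0, 0.593, 0.805, -0.001]
force: [0.2, 0.4, 0.7]
finger_gap: 0.899
```

```bash
python3 go.py .6448,.2656,.035,.3;python3 - <<'E'
from h import *
for c in ['scene','top']:
    im=viewer.camera(c); cv2.imwrite('pics/%s11.png'%c,im); crop(c,im,*proj(c,[.6448,.2656,.05]),110,80,'%s11c.png'%c,7)
E
```

```text
t 17.88 p [0.6437 0.2654 0.12  ] jaw 0.3 zax [-0.0006 -0.0008 -1.    ] F [0.1779 0.3946 0.7169] gap 79.1 j [ 0.2217  0.7296  1.0099 -0.0007  1.4029 -0.0782]
[0.6448, 0.2656, 0.035, 0.3] [-0.0003  0.0045  0.34   -0.0005  0.0004  0.    ]
```

View pics/scene11c.png

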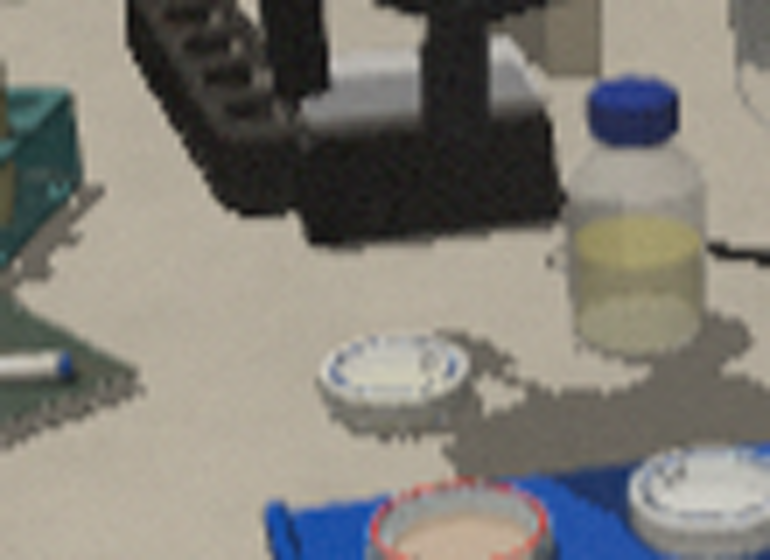

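View pics/top11.png

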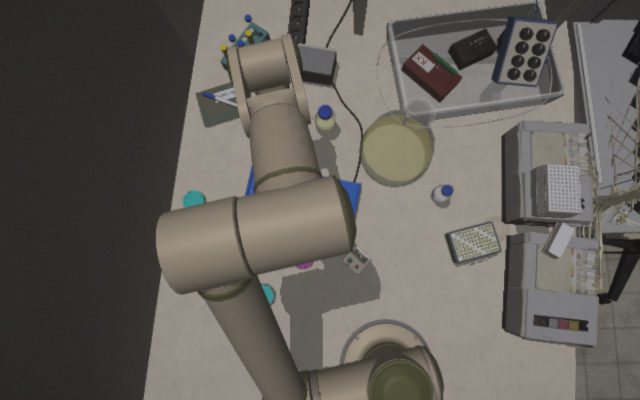

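Run:
```python
from h import *
c='scene'; w=proj(c,[.6448,.2656,.05]).astype(int)
for X,Y in((315,243),(560,215),(235,208)): print(at(c,(w[0]-55+X/7,w[1]-40+Y/7),0))
print(at(c,(w[0]-55+640/7,w[1]-40+330/7),0))
```

```text
[0.80287462 0.24066796 0.        ]
[0.78017419 0.13138843 0.        ]
[0.85695403 0.25932059 0.        ]
[0.65458721 0.15144032 0.        ]
```

>>> servo_tool:
  commands:
    - [0,0.004,0.12,0,0,0,90]
    - [0,0.004,0.22,0,0,0,90]
    - [0,0.004,0.29,0,0,0,90]
    - [0,0.004,0.33,0,0,0,90]
    - [0,0.004,0.34,0,0,0,90]
    - [0,0.004,0.34,0,0,0,90]
    - [0,0.004,0.34,0,0,0,90]

```text
time: 18.57
eef_pos: [0.6456, 0.2658, 0.0369]
tcp_rot: [0.001, 0.594, 0.805, 0.001]
force: [0.5, 0.1, 0.8]
finger_gap: 0.897
```

```bash
python3 go.py .6448,.2656,.0085,.3;python3 - <<'E'
from h import *
for c in ['scene']:
    im=viewer.camera(c); crop(c,im,*proj(c,[.6448,.2656,.03]),80,60,'%s12c.png'%c,9)
E
```

```text
t 18.57 p [0.6456 0.2658 0.0369] jaw 0.3 zax [ 0.0024 -0.0002 -1.    ] F [0.5072 0.138  0.8014] gap 79.0 j [ 0.2218  0.8128  1.0923 -0.0008  1.2342 -0.0779]
[0.6448, 0.2656, 0.0085, 0.3] [ 0.0001 -0.0034  0.1135  0.0014  0.0006 -0.    ]
```

View pics/scene12c.png

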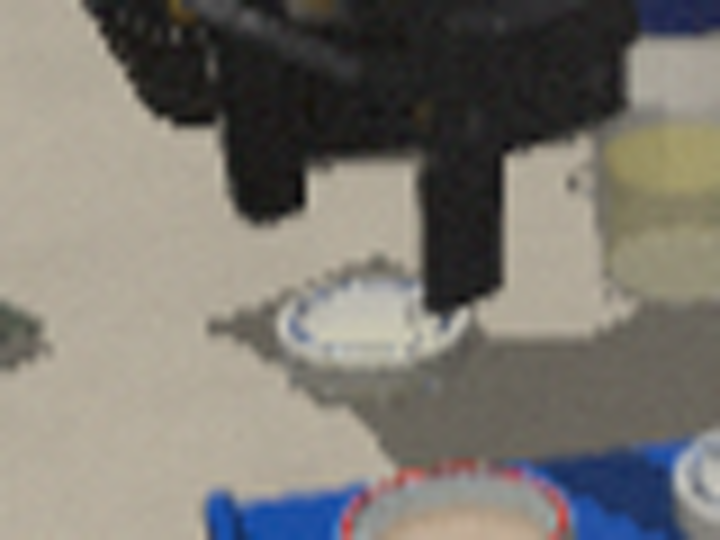

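>>> servo_tool:
  commands:
    - [0,-0.003,0.03,0.001,0,0,90]
    - [0,-0.003,0.06,0.001,0,0,90]
    - [0,-0.003,0.09,0.001,0,0,90]
    - [0,-0.003,0.108,0.001,0,0,90]
    - [0,-0.003,0.113,0.001,0,0,90]
    - [0,-0.003,0.113,0.001,0,0,80]
    - [0,-0.003,0.113,0.001,0,0,74]
    - [0,-0.003,0.113,0.001,0,0,70]
    - [0,-0.003,0.113,0.001,0,0,66]
    - [0,-0.003,0.113,0.001,0,0,60]
    - [0,-0.003,0.113,0.001,0,0,55]
    - [0,-0.003,0.113,0.001,0,0,55]
    - [0,-0.003,0.113,0.001,0,0,55]

```text
time: 19.7
eef_pos: [0.6452, 0.2657, 0.0092]
tcp_rot: [0.001, 0.594, 0.805, 0.0]
force: [0.9, 0.3, 2.6]
finger_gap: 0.664
```

>>> servo_tool:
  commands:
    - [0,0,-0.02,0,0,0,55]
    - [0,0,-0.06,0,0,0,55]
    - [0,0,-0.12,0,0,0,55]
    - [0,0,-0.22,0,0,0,55]
    - [0,0,-0.34,0,0,0,55]
    - [0,0,-0.44,0,0,0,55]
    - [0,0,-0.44,0,0,0,55]
    - [0,0,-0.44,0,0,0,55]

```text
time: 20.37
eef_pos: [0.6454, 0.2659, 0.1214]
tcp_rot: [0.002, 0.593, 0.805, 0.002]
force: [-0.4, -0.4, -1.0]
finger_gap: 0.665
```

```bash
python3 go.py .45,.1278,.12,.44;python3 - <<'E'
from h import *
for c in ['scene']:
    im=viewer.camera(c); crop(c,im,*proj(c,[.6448,.2656,.1]),110,80,'%s13c.png'%c,7)
E
```

```text
t 20.37 p [0.6454 0.2659 0.1214] jaw 0.3001 zax [ 0.0054  0.0004 -1.    ] F [-0.3658 -0.3678 -1.0472] gap 58.5 j [ 0.222   0.7289  1.0072 -0.0008  1.4002 -0.0779]
[0.45, 0.1278, 0.12, 0.44] [-0.2967 -0.9101  0.001   0.0033  0.001  -0.0891]
```

View pics/scene13c.png

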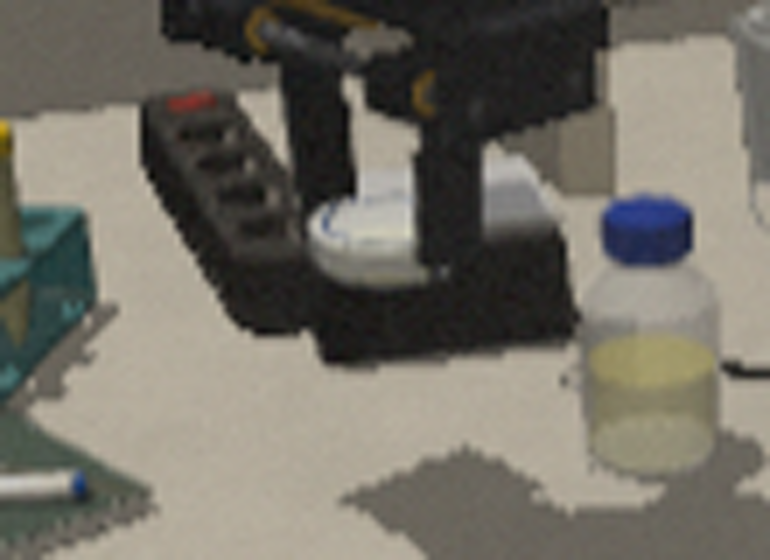

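>>> servo_tool:
  commands:
    - [0.02,-0.08,-0.06,0.001,0,-0.01,55]
    - [0.02,-0.22,-0.1,0.002,0,-0.02,55]
    - [-0.02,-0.36,-0.1,0.003,0.001,-0.035,55]
    - [-0.08,-0.5,-0.1,0.003,0.001,-0.05,55]
    - [-0.15,-0.63,-0.1,0.003,0.001,-0.06,55]
    - [-0.22,-0.75,-0.08,0.003,0.001,-0.07,55]
    - [-0.27,-0.84,-0.04,0.003,0.001,-0.08,55]
    - [-0.295,-0.9,0,0.003,0.001,-0.089,55]
    - [-0.297,-0.91,0.04,0.003,0.001,-0.089,55]
    - [-0.297,-0.91,0.08,0.003,0.001,-0.089,55]
    - [-0.297,-0.91,0.08,0.003,0.001,-0.089,55]
    - [-0.297,-0.91,0.08,0.003,0.001,-0.089,55]

```text
time: 21.42
eef_pos: [0.4489, 0.1275, 0.0984]
tcp_rot: [-0.002, 0.536, 0.844, -0.002]
force: [0.4, 0.1, 0.5]
finger_gap: 0.667
```

```bash
python3 go.py .45,.1278,.035,.44;python3 - <<'E'
from h import *
s=r.state(); p=s['eef_pos']
c='scene'
im=viewer.camera(c); cv2.imwrite('pics/scene14.png',im); w=proj(c,[.45,.1278,.08]).astype(int); crop(c,im,*w,110,80,'scene14c.png',7)
k=cv2.imread('pics/scene14c.png')
for z,rr,col in((p[2]+.0068,.030,(0,255,0)),(.022,.0295,(0,255,255))):
    q=[]
    for a in np.linspace(0,6.28,80):
        x,y=(p[0],p[1]) if z>.03 else (.45,.1278)
        u=proj(c,[x+rr*np.cos(a),y+rr*np.sin(a),z]); q.append([(u[0]-w[0]+55+.5)*7,(u[1]-w[1]+40+.5)*7])
    cv2.polylines(k,[np.round(q).astype(int)],True,col,1)
cv2.imwrite('pics/scene14o.png',k)
im=viewer.camera('top'); cv2.imwrite('pics/top14.png',im); crop('top',im,305,190,130,90,'top14c.png',6)
E
```

```text
t 21.42 p [0.4489 0.1275 0.0984] jaw 0.4397 zax [-0.0052 -0.0006 -1.    ] F [0.3983 0.0874 0.5424] gap 58.7 j [ 0.0225  0.4059  1.7308 -0.0006  1.0101 -0.4169]
[0.45, 0.1278, 0.035, 0.44] [-0.0011  0.0058  0.2538 -0.0032 -0.001  -0.0002]
```

View pics/scene14o.png

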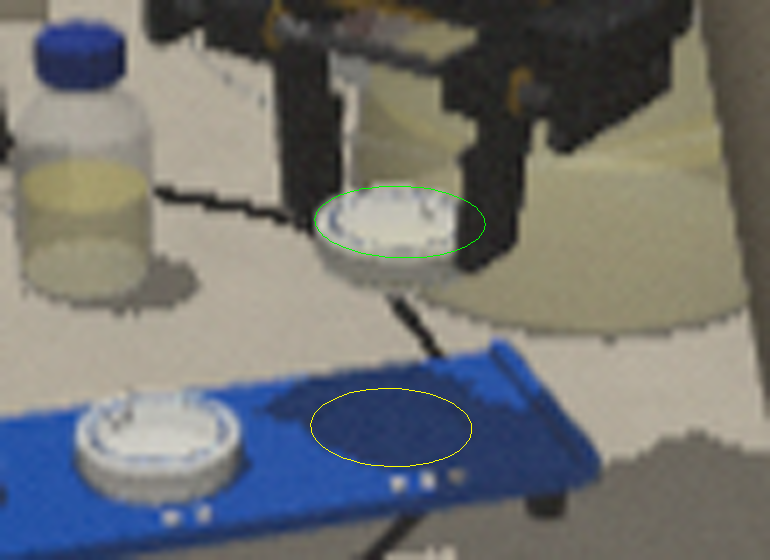

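View pics/top14c.png

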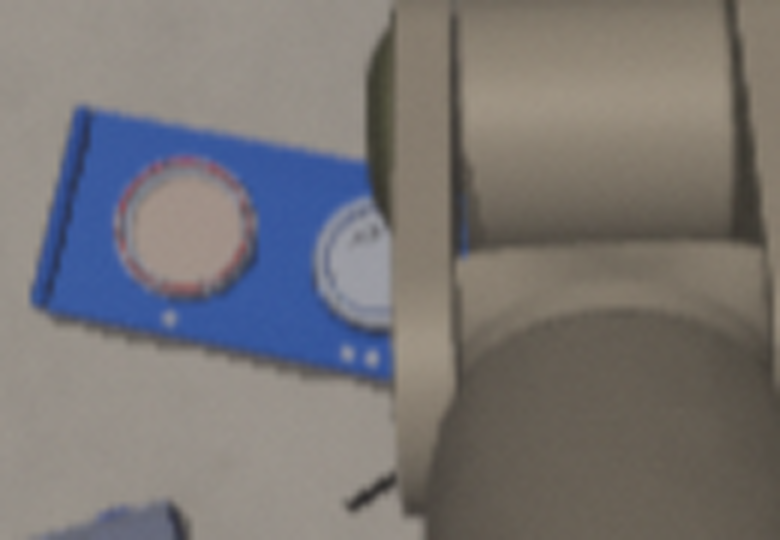

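>>> servo_tool:
  commands:
    - [-0.001,0.005,0.06,-0.003,-0.001,0,55]
    - [-0.001,0.006,0.13,-0.003,-0.001,0,55]
    - [-0.001,0.006,0.2,-0.003,-0.001,0,55]
    - [-0.001,0.006,0.24,-0.003,-0.001,0,55]
    - [-0.001,0.006,0.253,-0.003,-0.001,0,55]
    - [-0.001,0.006,0.253,-0.003,-0.001,0,55]
    - [-0.001,0.006,0.253,-0.003,-0.001,0,55]

```text
time: 22.1
eef_pos: [0.4512, 0.1281, 0.0365]
tcp_rot: [0.001, 0.536, 0.844, 0.001]
force: [-1.1, -0.1, 0.2]
finger_gap: 0.664
```

```bash
python3 go.py .45,.1278,.0275,.44
```

```text
t 22.1 p [0.4512 0.1281 0.0365] jaw 0.4402 zax [ 0.0028  0.     -1.    ] F [-1.0723 -0.1126  0.241 ] gap 58.4 j [ 0.0235  0.5112  1.7963 -0.0001  0.8313 -0.4167]
[0.45, 0.1278, 0.0275, 0.44] [ 0.0009 -0.005   0.036   0.0016  0.0007  0.0001]
```

>>> servo_tool:
  commands:
    - [0.001,-0.005,0.005,0.0016,0.0007,0,55]
    - [0.001,-0.005,0.012,0.0016,0.0007,0,55]
    - [0.001,-0.005,0.019,0.0016,0.0007,0,55]
    - [0.001,-0.005,0.026,0.0016,0.0007,0,55]
    - [0.001,-0.005,0.032,0.0016,0.0007,0,55]
    - [0.001,-0.005,0.036,0.0016,0.0007,0,55]
    - [0.001,-0.005,0.036,0.0016,0.0007,0,55]
    - [0.001,-0.005,0.036,0.0016,0.0007,0,55]

```text
time: 22.77
eef_pos: [0.45, 0.1278, 0.0275]
tcp_rot: [0.0, 0.536, 0.844, -0.0]
force: [0.6, -0.2, -0.1]
finger_gap: 0.667
```

```bash
python3 go.py .45,.1278,.0275,.44
```

```text
t 22.77 p [0.45   0.1278 0.0275] jaw 0.4402 zax [-0. -0. -1.] F [ 0.6197 -0.2147 -0.0534] gap 58.7 j [ 0.0229  0.5272  1.8058 -0.0001  0.8086 -0.4172]
[0.45, 0.1278, 0.0275, 0.44] [-0.0002 -0.0001 -0.0001 -0.      0.      0.0001]
```

>>> servo_tool:
  commands:
    - [0,0,0.001,0,0,0,55]
    - [0,0,0.001,0,0,0,70]
    - [0,0,0.001,0,0,0,74]
    - [0,0,0.001,0,0,0,80]
    - [0,0,0.001,0,0,0,86]
    - [0,0,0.001,0,0,0,86]
    - [0,0,-0.04,0,0,0,86]
    - [0,0,-0.12,0,0,0,86]
    - [0,0,-0.25,0,0,0,86]
    - [0,0,-0.4,0,0,0,86]
    - [0,0,-0.55,0,0,0,86]
    - [0,0,-0.7,0,0,0,86]
    - [0,0,-0.85,0,0,0,86]
    - [0,0,-1,0,0,0,86]
    - [0,0,-1,0,0,0,86]
    - [0,0,-1,0,0,0,86]

```text
time: 24.1
eef_pos: [0.4504, 0.1279, 0.2788]
tcp_rot: [0.002, 0.536, 0.844, 0.001]
force: [0.3, -0.6, -0.3]
finger_gap: 0.861
```

```bash
python3 go.py .36,-.12,.37,-.3;python3 - <<'E'
from fit import *
for c in ['scene','top']:
    im=viewer.camera(c); cv2.imwrite('pics/%s15.png'%c,im)
    if c=='scene': crop(c,im,290,215,130,70,'scene15c.png',6)
E
```

```text
t 24.1 p [0.4504 0.1279 0.2788] jaw 0.4402 zax [ 0.0038  0.     -1.    ] F [ 0.3337 -0.5973 -0.29  ] gap 75.8 j [ 0.023   0.2052  1.4351 -0.0001  1.4976 -0.4173]
[0.36, -0.12, 0.37, -0.3] [-0.7435 -0.7482 -0.3663  0.0025  0.0002  0.4713]
```

View pics/scene15c.png

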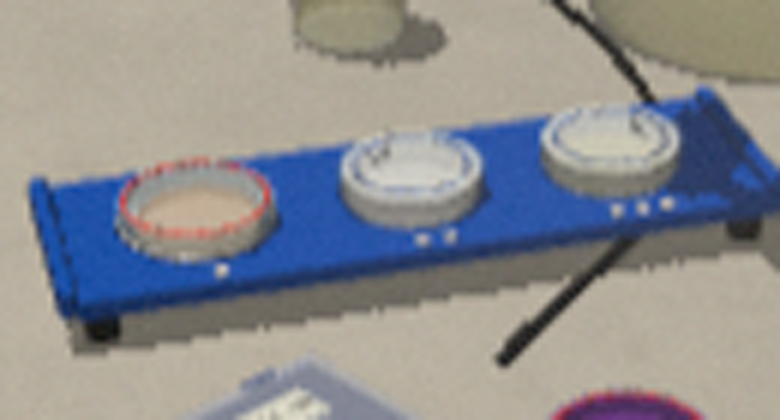

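>>> servo_tool:
  commands:
    - [0,0,-0.15,0,0,0,86]
    - [0,0,-0.3,0,0,0,86]
    - [-0.1,-0.15,-0.366,0,0,0.05,86]
    - [-0.22,-0.25,-0.366,0,0,0.12,86]
    - [-0.34,-0.36,-0.366,0,0,0.2,86]
    - [-0.46,-0.47,-0.366,0,0,0.27,86]
    - [-0.58,-0.59,-0.366,0,0,0.35,86]
    - [-0.69,-0.7,-0.366,0,0,0.42,86]
    - [-0.74,-0.748,-0.366,0,0,0.47,86]
    - [-0.74,-0.748,-0.366,0,0,0.47,86]
    - [-0.74,-0.748,-0.366,0,0,0.47,86]

```text
time: 25.12
eef_pos: [0.3591, -0.1196, 0.3667]
tcp_rot: [-0.002, 0.805, 0.594, -0.001]
force: [-0.3, 0.2, -0.3]
finger_gap: 0.866
```

```bash
python3 go.py;python3 - <<'E'
from fit import *
D={'lid':([.4866,.3018],.033,'red'),'p2':([.4685,.2138],.034,'blue'),'p3':([.45,.1278],.034,'blue')}
for c in ['scene','top']:
    im=viewer.camera(c); cv2.imwrite('pics/%s16.png'%c,im)
    if c=='top': crop(c,im,305,180,130,90,'top16c.png',6)
    for n,(xy,z,k) in D.items():
        if k=='red': print(c,n,ring(c,im,xy,z,k,.036)); continue
        # white disc: bright low-saturation pixels
        hsv=cv2.cvtColor(im,cv2.COLOR_BGR2HSV); m=hsv[...,1]<90
        w=proj(c,[*xy,z]); v,u=np.nonzero(m); q=(np.abs(u-w[0])<14)&(np.abs(v-w[1])<14)
        P=np.array([at(c,a,z)[:2] for a in zip(u[q],v[q])]); P=P[np.hypot(*(P-xy).T)<.034]; h=cv2.minEnclosingCircle((P*1000).astype(np.float32)); print(c,n,len(P),P.mean(0),h)
E
```

```text
t 25.12 p [ 0.3591 -0.1196  0.3667] jaw -0.299 zax [-0.0045  0.0019 -1.    ] F [-0.3104  0.1835 -0.2934] gap 76.2 j [-0.6364 -0.002   1.4256 -0.0012  1.7227 -0.3376]
scene lid (array([0.4863, 0.3027, 0.0291]), np.float64(0.0016083352978724277), 66)
scene p2 256 [0.4676 0.2148] ((468.3047790527344, 213.79513549804688), 33.60723114013672)
scene p3 237 [0.4491 0.1299] ((449.4034118652344, 129.53488159179688), 33.52764129638672)
top lid (array([0.4868, 0.3022, 0.0286]), np.float64(0.0008933099093181138), 18)
top p2 399 [0.4682 0.213 ] ((468.22113037109375, 213.11390686035156), 30.654876708984375)
top p3 397 [0.4496 0.1276] ((449.6546325683594, 127.0740966796875), 30.700098037719727)
```

View pics/top16.png

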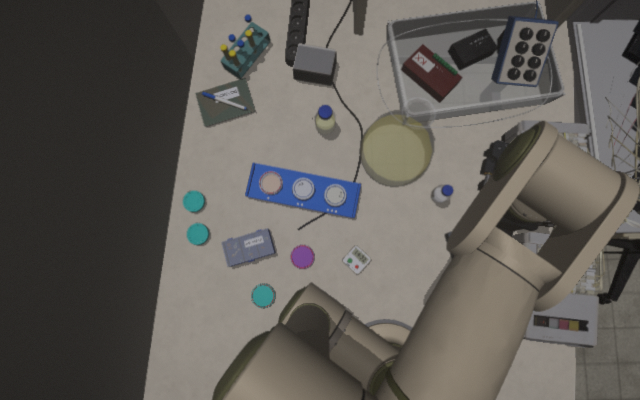

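View pics/top16c.png

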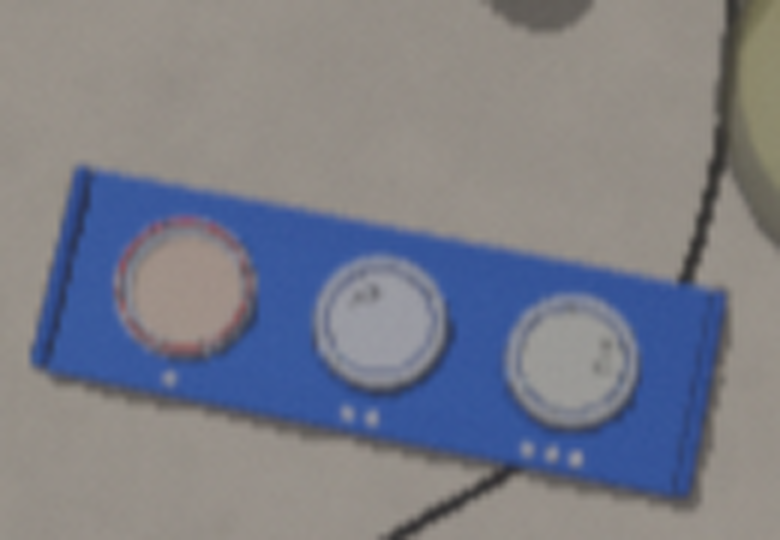

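In the top view all three pockets are filled: lid (271,184), dishes (303,189) and (335,195). The bottles at (325,118) and (444,193) haven't moved. I'm handing the job in.

Run:
```python
from station import r
print(r.finish_job(), r.state()['time'])
```

```text
the job is handed in; nothing more can be done
the job is handed in; nothing more can be done
```

I aired the culture dish and filled the tray in the order asked, then handed the job in at about 25 s; no verdict was reported.

- **Airing:** I gripped the lid across its 64 mm and turned it 0.24 rad about its far edge. By calculation the raised edge stood about 6 mm over the dish rim. I held it for a little over a second, set it back flat and let go.
- **Filling:** The left dish went into the two-stud pocket first, then the other dish into the three-stud pocket.

**Last checks:**
- **Lid:** its ring is centred within about 1 mm of where it started, in both cameras.
- **Closed dishes:** the top view puts both within about 1 mm of their pocket centres, and they look flat in both views. The scene view put the three-stud dish about 2 mm off, probably because that rougher fit also took in the dish's side.
- **Forces and bottles:** the readings taken after each move stayed below about 3 N. Both bottles were in the same place in the final picture.

**Did not match:**
- The closed dishes gripped at about 58.5 mm instead of the stated 60 mm.
- While tilted, the lid's ring showed about 2 mm to one side of where I predicted, and part of it was hidden by a finger.
- That the raised edge was clear and the far edge stayed down rests on the measured arm pose and that partial view.

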